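# Load a drilling fixture with post feet

### The arm

A 7-joint arm with a two-finger parallel gripper is mounted at the origin on the work surface. World frame = base frame: x ahead of the robot, y to its left, z up, the work surface at z = 0. Lengths are in mm, angles in rad, forces in N, time in s.
With the tool pointing down it reaches from about 400 to 875 mm from the base axis. Payload 4.4 kg.
Tool frame: the origin (TCP) lies on the centre line of the jaws, within the pads' length; the fingertips stand 14 mm ahead of it and the grasp point (between the pads) lies 5 mm behind it (tips_ahead is the distance from the TCP to the fingertips, in mm); z points along the fingers, y is the line along which they close (so a half turn about z gives the same grasp; the last joint's range is limited). The gripper opens to 85 mm and grips with 20 to 120 N. Pads are 22 mm wide; open, the fingers measure 114 mm over their backs; the gripper's body (76 mm by 85 mm) begins 54 mm behind the grasp point. The pads swing forward as they close: fully open they stand 13 mm farther back than shut.
Start: joints at [-1.325, 0.628, 0.038, 1.517, -0.027, 0.996, -0.02], TCP at [199.379, 618.681, 245.313] pointing down, gripper open.
Joint ranges: [-3.06, 3.06], [-0.37, 2.12], [-1.25, 1.32], [0.18, 2.47], [-1.1, 4.24], [0.23, 1.98], [-2.94, 2.94]. Speed limits (rad/s): [2.57, 2.57, 3.14, 3.14, 3.14, 3.14, 3.14].

### API

Orientations are given as [roll, pitch, yaw] about the fixed x, y, z axes, in that order (R = Rz(yaw) Ry(pitch) Rx(roll)).
In Python, from cell import * gives the robot as it stands.
- The arm moves only by the tool move_arm, never from a script. Its argument "rows" is text: rows parted by semicolons, each of 7 numbers parted by spaces: the shift along the tool's x, y, z scaled (see below), then the turn, a rotation vector about the tool's x, y, z scaled (see below), then the closure, from -1 (fully open) to 1 (shut). A call has 1 to 12 rows; each row is the pose to reach, as a shift and turn from the pose commanded when the call began, along the tool's axes at that moment; what a row does not reach only later rows make up. The controller multiplies each number of a shift by 0.3 m and each number of a turn by pi/2 rad. A row lasts 1/12 s, in which the tool goes at most 41.7 mm and 7.16 degrees, less where a joint would pass 70% of its speed; a pose out of reach is approached as far as the arm can. A call with a number of a shift or a turn outside -1 to 1 is refused whole. A call with a gripper value outside its range is refused whole. The fingers move at their own pace and stop on an object; the grip force is fixed at half the most. Time passes only in rows, so rows that repeat a pose let the fingers close. It gives the time, the measured TCP pose, the force, the opening and the grip force at its end, in the units of the state.
- read_state(): the state, without advancing time (a new reading comes with each control period).
- get_image(name): name is "scene" or "top" or "wrist"; returns a dict with "img" (480x640x3 uint8, red, green, blue), "vfov" (degrees; the focal length in pixels is half the picture's height over the tangent of half this angle, whatever the lens; pixels are square), "cx", "cy" (the principal point, pixels), "k1" (the pictures are not rectified: a ray, as slopes to the right and down, at radius r is drawn at 1 + k1 r^2 times it, then the intrinsics apply), "extrinsics" (4x4, takes a point from camera to world coordinates); the wrist camera has in their place "T_tool_cam" (4x4, takes a point from camera to tool coordinates, whose origin is the TCP and whose axes are the flange's). Camera axes: x right, y up, looking along -z (the intrinsics and any distortion apply to the point x, -y, -z); pixel columns grow to the right and rows downward; lengths in mm; the calibration is good to about 2 mm. A picture is of the moment at which its call begins: read the wrist's pose just before it. There is no depth.
- finish_job(): hands the job in; it is judged then, once.
The state is a dict: "clock": time; "qpos": joint angles; "qd": joint speeds; "tau": joint torques, N m; "eef_pos": TCP position; "tool_rot": TCP orientation; "force": force on the tool from outside, world axes, zero at the start; "torque": the same for the moment, N m; "width": finger opening in mm; "gripper_force": force on a finger pad.
Only numpy, scipy, OpenCV 4.12 (cv2) and the standard library are available. Lean on these libraries where they do the work, as an engineer would, in place of code of your own. Each camera call takes 0.05 s, during which the arm holds its last target. There are 200 camera calls.

### The job

Get the drilling fixture ready: first, with the scraper block and not with the fingers, push every loose chip off the fixture's flat top into the chip trough along its far side, and stand the scraper upright in the shallow tool tray. Then lower every post foot that is on the bench over a pair of locating pins until its plate lies flush on the fixture, one foot to a pair, and turn that pair's clamp knob clockwise until it clicks over its detent to the stop, with the clamp arm over the plate. Leave the clamp of an empty pair open, and leave everything else on the bench where it is.

Things in the scene. Friction and masses are not known exactly. Their poses are not given: they have to be found in the camera images.
- fixture: fixed steel bar 490 long (y), 76 deep (x -38 to 38), 36 high, flat machined top with three seats, each with two bullet-nosed 12 mm pins 18 high and a swing clamp on its +y side. On its far side (x 38 to 118, full length) an open chip trough, floor 3, walls 28 mm up; on the robot side a 10 mm high flange out to x -54. Origin on the bench under the bar's middle, z up
- seat0 (a point): centre of the right-hand (-y) seat, on the fixture's flat top (36 mm above the bench), at fixture y = -184; axes as the fixture's. Its two pins stand at y = -37 and y = +37 mm from here
- knob0 (a point): point to pinch on the axis of seat0's clamp knob, 76 mm to +y of seat0, 46.5 mm above the flat top. The black bar knob is 38 long, 16 thick, 26 tall (15 below to 11 mm above this point). Bar, and the steel clamp arm under it (31 long, 20 wide, 9.5 to 19.5 mm above the flat top), point along this point's x axis turned by -0.07 rad; the point turns with them
- clamp0 (a joint): angle (rad) of seat0's clamp, growing clockwise seen from above: 0 = open, arm pointing away from the robot; 1.5 = locked at the stop, arm to -y over the plate's end, 1.5 mm above an 8 mm plate. Starts at 0 to 0.15. Light at first, then a sprung detent resists with up to 0.2 N m, hardest near 0.65; past 1.13 it snaps on to 1.5 and stays
- seat1 (a point): centre of the middle seat, on the fixture's flat top (36 mm above the bench), at fixture y = -20; axes as the fixture's. Its two pins stand at y = -37 and y = +37 mm from here
- knob1 (a point): point to pinch on the axis of seat1's clamp knob, 76 mm to +y of seat1, 46.5 mm above the flat top. The black bar knob is 38 long, 16 thick, 26 tall (15 below to 11 mm above this point). Bar, and the steel clamp arm under it (31 long, 20 wide, 9.5 to 19.5 mm above the flat top), point along this point's x axis turned by -0.07 rad; the point turns with them
- clamp1 (a joint): angle (rad) of seat1's clamp, growing clockwise seen from above: 0 = open, arm pointing away from the robot; 1.5 = locked at the stop, arm to -y over the plate's end, 1.5 mm above an 8 mm plate. Starts at 0 to 0.15. Light at first, then a sprung detent resists with up to 0.2 N m, hardest near 0.65; past 1.13 it snaps on to 1.5 and stays
- seat2 (a point): centre of the left-hand (+y) seat, on the fixture's flat top (36 mm above the bench), at fixture y = 144; axes as the fixture's. Its two pins stand at y = -37 and y = +37 mm from here
- knob2 (a point): point to pinch on the axis of seat2's clamp knob, 76 mm to +y of seat2, 46.5 mm above the flat top. The black bar knob is 38 long, 16 thick, 26 tall (15 below to 11 mm above this point). Bar, and the steel clamp arm under it (31 long, 20 wide, 9.5 to 19.5 mm above the flat top), point along this point's x axis turned by -0.07 rad; the point turns with them
- clamp2 (a joint): angle (rad) of seat2's clamp, growing clockwise seen from above: 0 = open, arm pointing away from the robot; 1.5 = locked at the stop, arm to -y over the plate's end, 1.5 mm above an 8 mm plate. Starts at 0 to 0.15. Light at first, then a sprung detent resists with up to 0.2 N m, hardest near 0.65; past 1.13 it snaps on to 1.5 and stays
- foot0: steel post foot, 0.35 to 0.65 kg: base plate 64 (x) by 110 (y) by 8 thick, in its middle a stub of 38 mm square tube, square with the plate, whole height 50; two 14 mm through holes at y = -37 and +37. Fits its pins either way round. Origin: centre of the plate's underside. Starts flat on the bench; None if absent this time (two or three are there)
- foot1: steel post foot, 0.35 to 0.65 kg: base plate 64 (x) by 110 (y) by 8 thick, in its middle a stub of 38 mm square tube, square with the plate, whole height 50; two 14 mm through holes at y = -37 and +37. Fits its pins either way round. Origin: centre of the plate's underside. Starts flat on the bench; None if absent this time (two or three are there)
- foot2: steel post foot, 0.35 to 0.65 kg: base plate 64 (x) by 110 (y) by 8 thick, in its middle a stub of 38 mm square tube, square with the plate, whole height 50; two 14 mm through holes at y = -37 and +37. Fits its pins either way round. Origin: centre of the plate's underside. Starts flat on the bench; None if absent this time (two or three are there)
- scraper: scraper block, 0.25 kg: steel shoe 44 (its x, the pushing direction) by 52 (its y, goes between the 62 mm gap of a seat's pins) by 12 high, under a wooden grip 30 (x) by 46 (y) up to 70 high. Origin: centre of the underside. Starts standing upright on the bench, long side roughly along world y
- chip0: coarse dark steel chip, 24 by 15 by 6 mm, 16 g, lying loose on one of the fixture's seats between its pins; origin: centre of its underside. None if absent (two to four are there, any seat may have none, one or two)
- chip1: coarse dark steel chip, 24 by 15 by 6 mm, 16 g, lying loose on one of the fixture's seats between its pins; origin: centre of its underside. None if absent (two to four are there, any seat may have none, one or two)
- chip2: coarse dark steel chip, 24 by 15 by 6 mm, 16 g, lying loose on one of the fixture's seats between its pins; origin: centre of its underside. None if absent (two to four are there, any seat may have none, one or two)
- chip3: coarse dark steel chip, 24 by 15 by 6 mm, 16 g, lying loose on one of the fixture's seats between its pins; origin: centre of its underside. None if absent (two to four are there, any seat may have none, one or two)
- chip4: coarse dark steel chip, 24 by 15 by 6 mm, 16 g, lying loose on one of the fixture's seats between its pins; origin: centre of its underside. None if absent (two to four are there, any seat may have none, one or two)
- tray: fixed shallow open tool tray of dark sheet steel, 110 (its x) by 104 (its y), wall 3 thick and 16 high, floor 3 mm; origin: under its centre. To the left or right of the fixture, axes nearly along the world's
- tape: roll of tape, 60 mm across, 24 high, bystander; leave it where it is
- tin: small steel can, 52 mm across, 55 high, bystander; leave it where it is
There are look-alikes about, which are no part of the job. What is shaped like the foot2 but orange is not meant.

How it is judged:
By the outcome, as a careful person would: the job done as asked, in the order asked, and still so for the second after the job is handed in, with the robot touching nothing.
Of foot0, foot1, foot2 only 2 to 3 are there at a start; the rules pass over those that are not, and their reading is None.
Of chip0, chip1, chip2, chip3, chip4 only 2 to 4 are there at a start; the rules pass over those that are not, and their reading is None.
At some moment in a run one of foot0, foot1, foot2, scraper may be knocked a few centimetres aside while the robot is not near it.
Once in a run the grip may slacken for a moment while it holds something.
It also fails if it takes over 210 s, if anything falls off the work surface, if the arm or the gripper's body presses on something with over 40 N, if the wrist force passes 120 N, or if a joint passes its speed limit or range.

## Working session

There is one attempt and no reset: what is moved stays moved. The work goes in short steps, Python scripts to look and compute and a tool call to move; the robot and the scene stay as the last step left them, time stands still between calls to the robot, and variables do not carry over. Pictures are saved under pics/ and viewed, at most 14 in all, crops included, and the job is handed in when it is done.

Besides the shell and the picture viewer there is one more tool, called after "Emit:" by a JSON object that holds its "method" and its "body", one argument or row to a line. move_arm: Moves the arm, as the interface text tells. Its arguments: {"type":"object","properties":{"rows":{"type":"string"}},"required":["rows"]}

```bash
ls; mkdir -p pics; python3 - <<'E'
from cell import *
import cv2,json
s=read_state();print(s)
for n in ("scene","top"):
    d=get_image(n);cv2.imwrite(f"pics/{n}0.png",d["img"][:,:,::-1])
    print(n,{k:(v.tolist() if hasattr(v,'tolist') else v) for k,v in d.items() if k!="img"})
d=get_image("wrist");print({k:(v.tolist() if hasattr(v,'tolist') else v) for k,v in d.items() if k!="img"})
E
```

```text
pics
{'clock': 0.0, 'qpos': array([-1.32477258,  0.6293563 ,  0.03840755,  1.51836025, -0.02701268,
        0.99630054, -0.01996597]), 'qd': array([-1.91639834e-03,  2.07936612e-04,  8.98359468e-05,  4.74655596e-04,
        1.15629062e-03,  1.34383081e-03,  1.76351870e-04]), 'tau': array([ 2.51039637e-06, -5.63406122e+01,  1.22614246e+00, -1.93452662e+01,
        1.09440248e-02,  1.04180185e-02, -3.96214219e-06]), 'eef_pos': array([199.18332935, 618.10242652, 244.38432019]), 'tool_rot': array([-3.13968486e+00, -5.30162236e-06,  2.82982403e+00]), 'force': array([-0.15888606, -0.90317731, -0.54464733]), 'torque': array([ 0.03014737,  0.05527805, -0.02336735]), 'gripper_force': 0.0, 'width': 85.02419308127308}
scene {'vfov': 44.384411978505064, 'cx': 312.17748365858114, 'cy': 241.99750367075438, 'k1': -0.15739048614454157, 'extrinsics': [[-0.6181899172878125, -0.5552617372968819, 0.5563502756876606, 1197.1713170747469], [0.7857777071534814, -0.4544465278330784, 0.4195613760596613, 615.2294732350921], [0.01986507247167538, 0.6965362563675401, 0.7172465562560669, 1024.938275608247], [0.0, 0.0, 0.0, 1.0]]}
top {'vfov': 52.95063752019805, 'cx': 312.01194157345606, 'cy': 239.69238054120913, 'k1': 0.03167691869604045, 'extrinsics': [[-0.0008916943651220739, 0.9905255200748833, -0.1373258859849126, 304.01563809685734], [-0.9997563838786803, -0.0039116154990582, -0.021722618580927503, 53.680675510498475], [-0.022053974131302025, 0.13727306124862784, 0.9902877000551136, 1062.119549798161], [0.0, 0.0, 0.0, 1.0]]}
{'vfov': 60.248283280117086, 'cx': 323.86443788531676, 'cy': 236.26668902183846, 'k1': 0.013219121003892767, 'T_tool_cam': [[-0.0006672722167474213, 0.9481553406178351, 0.31780655249013295, 81.37259546538809], [0.9999997745680581, 0.000656484991007199, 0.00014103647553186937, 0.22936294885766983], [-7.491074425608528e-05, 0.3178065749561067, -0.9481555649275316, -129.2143738362688], [0.0, 0.0, 0.0, 1.0]]}
```

View pics/top0.png

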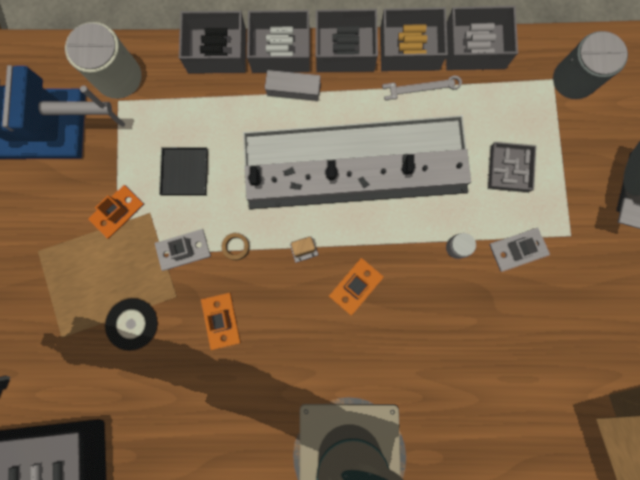

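View pics/scene0.png

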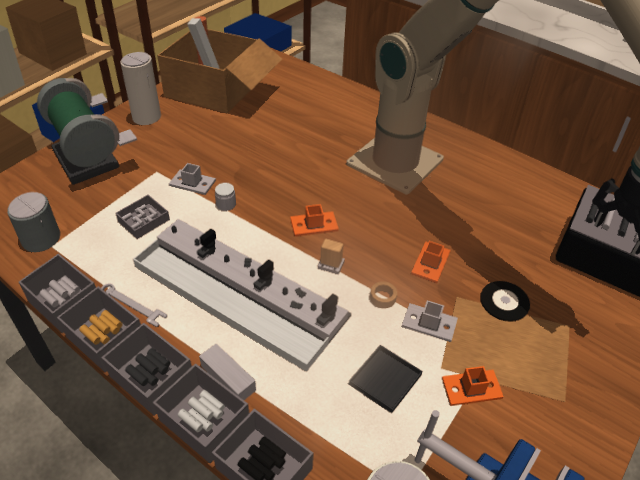

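The top view is oriented with +x up and +y left. The fixture is centred near (357,165), with knobs at (255,176), (331,171) and (408,165). Chips lie near (289,171), (295,186) and (364,182). Grey feet are at (182,249) and (520,249), the scraper at (303,247), the tray at (184,171), the tin at (461,245) and the tape at (236,245).

```bash
cat > h.py <<'E'
from cell import *
import numpy as np, cv2
from scipy.spatial.transform import Rotation as R
def cam(name):
    s=read_state(); d=get_image(name); d["s"]=s
    if name=="wrist":
        T=np.eye(4);T[:3,:3]=R.from_euler("xyz",s["tool_rot"]).as_matrix();T[:3,3]=s["eef_pos"]
        d["extrinsics"]=T@np.array(d["T_tool_cam"])
    d["f"]=240/np.tan(np.radians(d["vfov"])/2); d["E"]=np.array(d["extrinsics"]); return d
def proj(d,p):
    p=np.atleast_2d(np.array(p,float)); c=(p-d["E"][:3,3])@d["E"][:3,:3]
    a=np.c_[c[:,0]/-c[:,2],-c[:,1]/-c[:,2]]; a=a*(1+d["k1"]*(a**2).sum(1,keepdims=True))
    return a*d["f"]+[d["cx"],d["cy"]]
def ray(d,uv,z):
    uv=np.atleast_2d(np.array(uv,float)); b=(uv-[d["cx"],d["cy"]])/d["f"]; a=b.copy()
    for _ in range(20): a=b/(1+d["k1"]*(a**2).sum(1,keepdims=True))
    v=np.c_[a[:,0],-a[:,1],-np.ones(len(a))]@d["E"][:3,:3].T; o=d["E"][:3,3]
    return o+v*((z-o[2])/v[:,2])[:,None]
def blobs(m,lo,hi=1e9):
    n,l,st,c=cv2.connectedComponentsWithStats(m.astype(np.uint8)); out=[]
    for i in range(1,n):
        if lo<st[i,4]<hi:
            out.append((c[i].round(1),int(st[i,4]),cv2.minAreaRect(np.argwhere(l==i)[:,::-1].astype(np.float32))))
    return out
def rel(goal,yaw=None,s=None):
    """numbers for move_arm: shift to world goal (tool axes /300), yaw turn / (pi/2)"""
    s=s or read_state(); M=R.from_euler("xyz",s["tool_rot"]).as_matrix()
    t=M.T@(np.array(goal)-s["eef_pos"])/300
    r=np.zeros(3)
    if yaw is not None:
        G=R.from_euler("xyz",[np.pi,0,yaw]).as_matrix(); r=(R.from_matrix(M.T@G)).as_rotvec()/(np.pi/2)
    return t.round(4),r.round(4)
E
python3 - <<'E'
from h import *
d=cam("top")
print("tcp px",proj(d,d["s"]["eef_pos"]))
for n,uv,z in [("footL",(182,249),4),("footR",(520,249),4),("scr",(303,245),40),("tray",(184,171),8),("tin",(461,245),55),("tape",(236,245),24),("k2",(255,170),93),("k1",(331,165),93),("k0",(408,160),93)]+[("c",p,39) for p in [(289,171),(295,186),(364,182)]]+[("fixcorner",p,36) for p in [(247,199),(245,165),(470,190),(468,150)]]: print(n,ray(d,uv,z).round(0))
cv2.imwrite("pics/fixbig.png",cv2.resize(d["img"][110:270,140:560,::-1],None,fx=1.9,fy=1.9,interpolation=cv2.INTER_CUBIC))
E
```

```text
tcp px [[-19.4939157  372.08944845]]
footL [[431. 366.   4.]]
footR [[ 428. -376.    4.]]
scr [[434.  95.  40.]]
tray [[608. 366.   8.]]
tin [[ 431. -235.   55.]]
tape [[437. 242.  24.]]
k2 [[585. 193.  93.]]
k1 [[594.  35.  93.]]
k0 [[ 604. -123.   93.]]
c [[598. 126.  39.]]
c [[564. 113.  39.]]
c [[572. -37.  39.]]
fixcorner [[536. 218.  36.]]
fixcorner [[613. 224.  36.]]
fixcorner [[ 553. -265.   36.]]
fixcorner [[ 642. -264.   36.]]
```

View pics/fixbig.png

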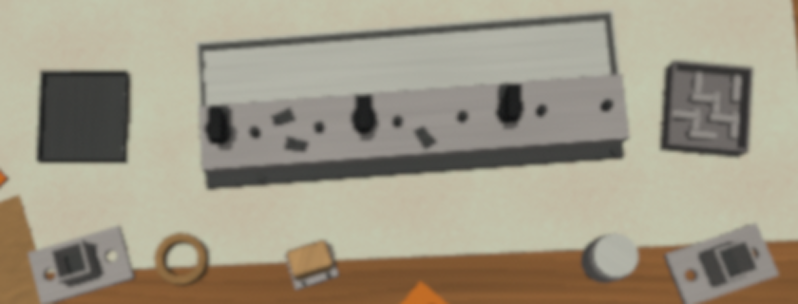

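```bash
python3 - <<'E'
from h import *
print(rel([350,300,300],3.14)); 
E
```

```text
(array([-0.8037, -0.856 , -0.1832]), array([-7.000e-04, -1.000e-04, -1.975e-01]))
```

Emit:
{"method": "move_arm", "body": {
  "rows": "-0.1 -0.107 -0.023 0 0 0 -1;-0.2 -0.214 -0.046 0 0 -0.05 -1;-0.3 -0.32 -0.07 0 0 -0.1 -1;-0.4 -0.43 -0.09 0 0 -0.15 -1;-0.5 -0.535 -0.115 0 0 -0.2 -1;-0.6 -0.64 -0.14 0 0 -0.2 -1;-0.7 -0.75 -0.16 0 0 -0.2 -1;-0.8 -0.856 -0.18 0 0 -0.2 -1;-0.8 -0.856 -0.18 0 0 -0.2 -1"
}}

```text
clock: 0.95
eef_pos: [351.0, 295.7, 300.0]
tool_rot: [-3.14, 0.001, 3.139]
force: [0.7, -0.6, 0.0]
width: 85.4
gripper_force: 0.0
```

```bash
python3 - <<'E'
from h import *
print(rel([500,0,300],3.14),read_state()["eef_pos"],read_state()["tool_rot"]); 
E
```

```text
(array([-0.4995, -0.9842,  0.0023]), array([-0.0011,  0.0008, -0.0008])) [351.00921653 295.68894097 299.97501356] [-3.13980754e+00  1.23663797e-03  3.13871002e+00]
```

Emit:
{"method": "move_arm", "body": {
  "rows": "-0.06 -0.12 0 0 0 0 -1;-0.12 -0.24 0 0 0 0 -1;-0.18 -0.36 0 0 0 0 -1;-0.25 -0.49 0 0 0 0 -1;-0.31 -0.61 0 0 0 0 -1;-0.37 -0.73 0 0 0 0 -1;-0.43 -0.85 0 0 0 0 -1;-0.5 -0.98 0 0 0 0 -1;-0.5 -0.98 0 0 0 0 -1;-0.5 -0.98 0 0 0 0 -1"
}}

```text
clock: 1.78
eef_pos: [500.4, 3.8, 299.1]
tool_rot: [-3.14, 0.0, 3.138]
force: [-0.8, 1.0, -0.2]
width: 85.4
gripper_force: 0.0
```

```bash
python3 - <<'E'
from h import *
import pickle
d=cam("wrist"); pickle.dump(d,open("w1.pkl","wb"))
cv2.imwrite("pics/w1.png",d["img"][:,:,::-1]); print(d["s"]["eef_pos"],d["s"]["tool_rot"])
E
```

```text
[500.43576652   3.8249082  299.0950226 ] [-3.14046481e+00  1.64237516e-04  3.13763222e+00]
```

View pics/w1.png

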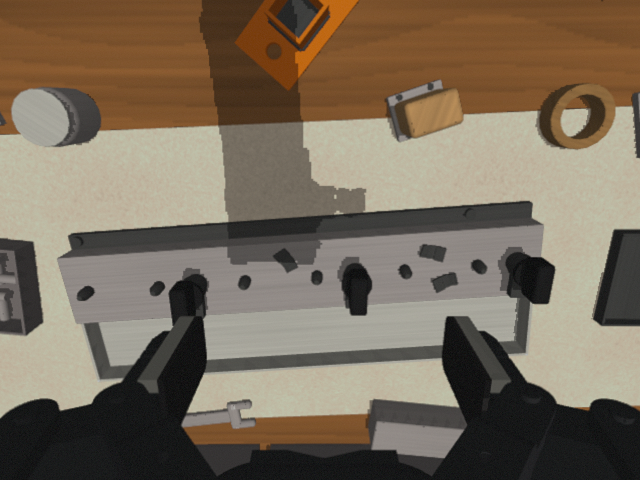

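The wrist view is oriented with +x down and +y right. Pins are at (86,293), (157,288), (245,282), (317,277), (405,271) and (478,266). Chips are at (285,260) on seat1 and at (432,253) and (444,281) on seat2; seat0 is clean. The scraper is at (430,110).

```bash
cat > fix.py <<'E'
from h import *
from scipy.optimize import least_squares
PY=np.array([-221,-147,-57,17,107,181.])
def fitpins(d,idx,uvs,z=45,v=True):
    g=cv2.cvtColor(d["img"],cv2.COLOR_RGB2GRAY).astype(int); c=[]
    for u,w in uvs:
        u,w=int(u),int(w); p=g[w-14:w+15,u-14:u+15]; m=p<np.percentile(p,75)*0.6
        b=min(blobs(m,15),key=lambda b:np.hypot(*(b[0]-14))); c.append(b[0]+[u-14,w-14])
        if v: print((u,w),b[0]+[u-14,w-14],b[1])
    P=ray(d,c,z)[:,:2]
    def f(x): return (np.array([[x[0]-np.sin(x[2])*y,x[1]+np.cos(x[2])*y] for y in PY[idx]])-P).ravel()
    r=least_squares(f,[590,-20,0.05]); return r.x,r.fun.reshape(-1,2).round(1)
E
python3 - <<'E'
from fix import *
import pickle
d=pickle.load(open("w1.pkl","rb"))
x,r=fitpins(d,[0,1,2,3,4,5],[(86,293),(157,288),(245,282),(317,277),(405,271),(478,266)]);print(x,r)
o=x[:2];c,s=np.cos(x[2]),np.sin(x[2]);M=np.array([[c,-s],[s,c]])
for n,uv in [("c1",(285,260)),("c2",(432,253)),("c2b",(444,281))]:
    print(n,M.T@(ray(d,uv,40)[0,:2]-o))
print("top corners",[ (M.T@(ray(d,uv,36)[0,:2]-o)).round(1).tolist() for uv in [(58,258),(76,322),(543,222)]])
print("scr",ray(d,[(388,97),(440,80),(404,140)],12).round(0), ray(d,[(434,112)],70))
print(rel([475,92,250]))
E
```

```text
(86, 293) [ 85.1 293.1] 188
(157, 288) [156.8 288.1] 162
(245, 282) [244.2 282. ] 145
(317, 277) [316.5 277.1] 141
(405, 271) [404.8 271.2] 149
(478, 266) [478.5 266.3] 168
[ 5.92398911e+02 -2.12216796e+01  6.96893957e-02] [[ 0.  -1.2]
 [ 0.  -0.9]
 [ 0.1 -0.4]
 [ 0.1 -0. ]
 [-0.1  0.9]
 [-0.2  1.5]]
c1 [-18.95404388 -13.46013942]
c2 [-15.59971003 134.34573439]
c2b [ 16.1128676  146.84222059]
top corners [[-36.7, -243.0], [37.0, -244.2], [-38.8, 243.7]]
scr [[419.  65.  12.]
 [404. 113.  12.]
 [459.  83.  12.]] [[431.10078577  95.17811318  70.        ]]
(array([0.0818, 0.2856, 0.1634]), array([0., 0., 0.]))
```

```bash
python3 - <<'E'
from h import *
print(rel([433,93,230],1.87))
E
```

```text
(array([0.2218, 0.2889, 0.2302]), array([-2.000e-04, -5.000e-04,  8.094e-01]))
```

Emit:
{"method": "move_arm", "body": {
  "rows": "0.03 0.04 0.03 0 0 0.08 -1;0.06 0.08 0.06 0 0 0.16 -1;0.09 0.12 0.09 0 0 0.24 -1;0.12 0.16 0.12 0 0 0.32 -1;0.15 0.2 0.15 0 0 0.4 -1;0.18 0.24 0.18 0 0 0.48 -1;0.2 0.27 0.21 0 0 0.56 -1;0.22 0.29 0.23 0 0 0.64 -1;0.22 0.29 0.23 0 0 0.72 -1;0.22 0.29 0.23 0 0 0.8 -1;0.22 0.29 0.23 0 0 0.81 -1;0.22 0.29 0.23 0 0 0.81 -1"
}}

```text
clock: 2.83
eef_pos: [432.7, 95.4, 230.3]
tool_rot: [-3.141, -0.001, 1.877]
force: [-0.2, 0.8, 0.3]
width: 85.2
gripper_force: 0.0
```

```bash
python3 - <<'E'
from h import *
import pickle
d=cam("wrist"); pickle.dump(d,open("w2.pkl","wb"))
cv2.imwrite("pics/w2.png",d["img"][:,:,::-1]); print(d["s"]["eef_pos"],d["s"]["tool_rot"],proj(d,[433,93,70]))
E
```

```text
[432.70328791  95.40797567 230.26981317] [-3.14118639e+00 -6.07843853e-04  1.87654174e+00] [[322.79930939 219.59217223]]
```

View pics/w2.png

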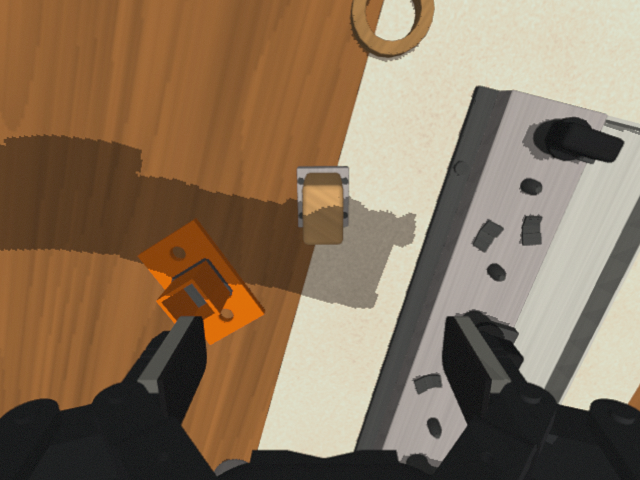

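The shoe's rear corners are at (297,167) and (349,167). The lower edge of the grip top runs from (303,244) to (343,244), so the scraper is square with the image.

```bash
python3 - <<'E'
from h import *
import pickle
d=pickle.load(open("w2.pkl","rb"))
a=ray(d,[(297,167),(349,167)],12)[:,:2]; b=ray(d,[(303,244),(344,244)],70)[:,:2]
v=a[1]-a[0];phi=np.arctan2(v[1],v[0]);print("w",np.hypot(*v),phi); n=np.array([-np.sin(phi),np.cos(phi)])
print(a.mean(0)-26*n,np.linalg.norm(b[1]-b[0]),b.mean(0)+23*n)
v=b[1]-b[0];print(np.arctan2(v[1],v[0]))
c=(a.mean(0)-26*n+b.mean(0)+23*n)/2
print(c,rel([c[0],c[1],57],phi+np.pi/2))
E
```

```text
w 43.609540192130794 0.30514455585740224
[432.11347836  95.91897195] 30.45174639228534 [432.23681469  97.09890948]
0.30520581364400123
[432.17514652  96.50894071] (array([ 0.005 , -0.0009,  0.5778]), array([-0.0001, -0.0004,  0.0006]))
```

Emit:
{"method": "move_arm", "body": {
  "rows": "0.005 0 0.13 0 0 0 -1;0.005 0 0.26 0 0 0 -1;0.005 0 0.39 0 0 0 -1;0.005 0 0.52 0 0 0 -1;0.005 0 0.6 0 0 0 -1;0.005 0 0.628 0 0 0 -1;0.005 0 0.628 0 0 0 0;0.005 0 0.628 0 0 0 1;0.005 0 0.628 0 0 0 1;0.005 0 0.628 0 0 0 1;0.005 0 0.628 0 0 0 1;0.005 0 0.628 0 0 0 1"
}}

```text
clock: 3.88
eef_pos: [433.6, 95.6, 43.1]
tool_rot: [3.139, -0.001, 1.872]
force: [-0.4, 0.2, 7.4]
width: 29.4
gripper_force: 60.2
```

```bash
cat >> h.py <<'E'
FX=np.array([592.4,-21.2,0.0697])
def fw(x,y):
    c,s=np.cos(FX[2]),np.sin(FX[2]); return np.array([FX[0]+c*x-s*y,FX[1]+s*x+c*y])
E
python3 - <<'E'
from h import *
# scraper centre offset from TCP along tool x
s=read_state();print(s["eef_pos"],s["tool_rot"])
n=np.array([-np.sin(.305),np.cos(.305)]);off=(np.array([432.17,96.5])-s["eef_pos"][:2])@n;print("off y",off)
n=np.array([-np.sin(.07),np.cos(.07)])
p=fw(-64,144)-off*n;print(p,rel([*p,150],np.pi/2+.0697),rel([432.6,95.6,150]))
E
```

```text
[433.60740846  95.62214606  43.11652211] [ 3.13945022e+00 -5.70658006e-04  1.87224546e+00]
off y 1.2689822525105285
[518.61547683 116.72729554] (array([-0.0167,  0.2922, -0.3557]), array([ 0.0013, -0.0005,  0.1475])) (array([ 0.0011, -0.0025, -0.3563]), array([0., 0., 0.]))
```

Emit:
{"method": "move_arm", "body": {
  "rows": "0 0 -0.06 0 0 0 1;0 0 -0.16 0 0 0 1;0 0 -0.26 0 0 0 1;0 0 -0.355 0 0 0.02 1;-0.004 0.07 -0.355 0 0 0.06 1;-0.008 0.14 -0.355 0 0 0.1 1;-0.012 0.21 -0.355 0 0 0.13 1;-0.0167 0.292 -0.355 0 0 0.1475 1;-0.0167 0.292 -0.355 0 0 0.1475 1;-0.0167 0.292 -0.355 0 0 0.1475 1"
}}

```text
clock: 4.72
eef_pos: [518.8, 116.7, 148.5]
tool_rot: [3.141, 0.0, 1.641]
force: [-0.8, -0.1, -1.9]
width: 29.6
gripper_force: 60.4
```

```bash
python3 - <<'E'
from h import *
import pickle
s=read_state();print(s["eef_pos"],s["tool_rot"],s["width"])
d=cam("wrist");pickle.dump(d,open("w3.pkl","wb"));cv2.imwrite("pics/w3.png",d["img"][:,:,::-1])
n=np.array([-np.sin(.07),np.cos(.07)])
for x in(-64,32):
  p=fw(x,144)-1.27*n;print(p,rel([*p,80],np.pi/2+.0697))
E
```

```text
[518.7850407  116.67406274 148.51649912] [3.14099085e+00 4.84896957e-04 1.64131028e+00] 29.56342969996792
[518.61554801 116.72628028] (array([0.0011, 0.0044, 0.2277]), array([-0.0008,  0.0001,  0.0001]))
[614.38245408 123.41206386] (array([0.0011, 0.3244, 0.2273]), array([-0.0008,  0.0001,  0.0001]))
```

View pics/w3.png

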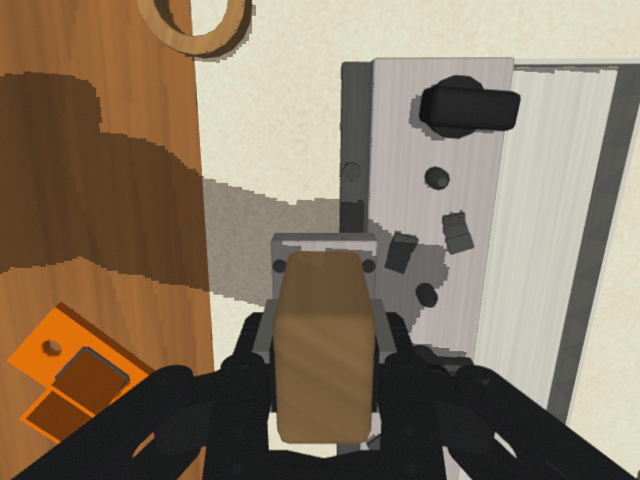

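The scraper hangs straight in the grip. The seat2 pins are at (437,178) and (427,295), and the chips at (402,252) and (457,232) are ahead of the shoe.

Emit:
{"method": "move_arm", "body": {
  "rows": "0.001 0.004 0.06 0 0 0 1;0.001 0.004 0.13 0 0 0 1;0.001 0.004 0.19 0 0 0 1;0.001 0.004 0.22 0 0 0 1;0.001 0.004 0.22 0 0 0 1;0.001 0.004 0.22 0 0 0 1"
}}

```text
clock: 5.27
eef_pos: [518.8, 116.4, 82.6]
tool_rot: [-3.141, 0.0, 1.639]
force: [1.1, 0.3, -2.4]
width: 29.4
gripper_force: 60.4
```

```bash
python3 - <<'E'
from fix import *
import pickle
s=read_state();print(s["eef_pos"],s["tool_rot"],s["width"],s["force"])
d=pickle.load(open("w3.pkl","rb"))
for u,w in [(437,178),(427,295)]:
  p=ray(d,[(u,w)],46)[0,:2];c,t=np.cos(.0697),np.sin(.0697);print(np.array([[c,t],[-t,c]])@(p-FX[:2]))
a=ray(d,[(272,236),(377,236)],148.5-43.1+12)[:,:2];m=a.mean(0);print("shoe rear mid, fixture",np.array([[c,t],[-t,c]])@(m-FX[:2]))
n=np.array([-np.sin(.07),np.cos(.07)])
for x in(-64,34):
  p=fw(x,144)-1.27*n;print(p,rel([*p,79.5],np.pi/2+.0697))
E
```

```text
[518.77796112 116.4127245   82.59769178] [-3.14058737e+00  5.75543406e-05  1.63934069e+00] 29.352191672666873 [ 1.10826342  0.29986047 -2.37795947]
[  0.37684918 181.42163882]
[  0.54988017 108.38021862]
shoe rear mid, fixture [-63.17029166 170.86534712]
[518.61554801 116.72628028] (array([ 0.0011, -0.0005,  0.0103]), array([-0.0006,  0.    , -0.0007]))
[616.37759795 123.55135102] (array([0.0015, 0.3262, 0.01  ]), array([-0.0006,  0.    , -0.0007]))
```

Emit:
{"method": "move_arm", "body": {
  "rows": "0.001 0 0.009 0 0 0 1;0.001 0.02 0.01 0 0 0 1;0.001 0.05 0.01 0 0 0 1;0.001 0.08 0.01 0 0 0 1;0.001 0.11 0.01 0 0 0 1;0.001 0.14 0.01 0 0 0 1;0.001 0.17 0.01 0 0 0 1;0.001 0.2 0.01 0 0 0 1;0.001 0.23 0.01 0 0 0 1;0.001 0.26 0.01 0 0 0 1;0.001 0.29 0.01 0 0 0 1;0.001 0.29 0.01 0 0 0 1"
}}

```text
clock: 6.27
eef_pos: [609.0, 123.1, 79.5]
tool_rot: [3.138, 0.001, 1.64]
force: [1.2, 0.4, -3.1]
width: 29.5
gripper_force: 60.4
```

```bash
python3 - <<'E'
from h import *
s=read_state();print(s["eef_pos"],s["tool_rot"],s["width"],s["force"])
d=cam("top");cv2.imwrite("pics/t2.png",cv2.resize(d["img"][110:220,200:420,::-1],None,fx=3,fy=3,interpolation=cv2.INTER_CUBIC))
E
```

```text
[608.99227097 123.07428413  79.50856635] [3.13839357e+00 8.01018768e-04 1.64030004e+00] 29.490549947493616 [ 1.17262148  0.38328283 -3.12349926]
```

Emit:
{"method": "move_arm", "body": {
  "rows": "0 0.015 0 0 0 0 1;0 0.03 0 0 0 0 1;0 0.03 0 0 0 0 1;0 0.01 -0.05 0 0 0 1;0 -0.05 -0.15 0 0 0 1;0 -0.15 -0.22 0 0 0 1;0 -0.15 -0.22 0 0 0 1"
}}

```text
clock: 6.9
eef_pos: [557.5, 119.5, 148.3]
tool_rot: [-3.14, -0.002, 1.639]
force: [-1.5, 0.3, -3.6]
width: 29.5
gripper_force: 63.4
```

```bash
python3 - <<'E'
from h import *
s=read_state();print(s["eef_pos"],s["tool_rot"],s["width"],s["force"])
import pickle
d=cam("wrist");pickle.dump(d,open("w4.pkl","wb"));cv2.imwrite("pics/w4.png",d["img"][:,:,::-1])
n=np.array([-np.sin(.07),np.cos(.07)])
p=fw(-64,-19.5)-1.27*n;print(p,rel([*p,145],np.pi/2+.0697))
E
```

```text
[557.54451275 119.46903057 148.34871243] [-3.13984194e+00 -2.00964406e-03  1.63859917e+00] 29.525936742216256 [-1.49088436  0.25661829 -3.5738606 ]
[530.00227316 -46.37673161] (array([-0.5468, -0.1369,  0.0067]), array([ 0.0004, -0.001 , -0.0008]))
```

View pics/w4.png

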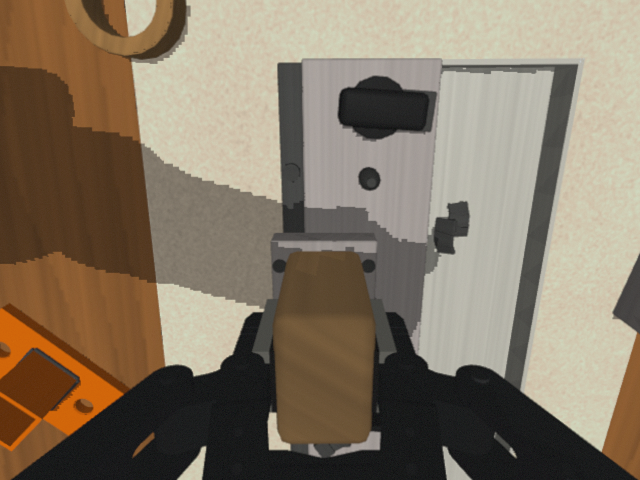

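Both seat2 chips are now beyond the bar edge, at (445,235) and (459,218). I will check them again after seat1.

Emit:
{"method": "move_arm", "body": {
  "rows": "-0.08 -0.02 0 0 0 0 1;-0.16 -0.04 0 0 0 0 1;-0.24 -0.06 0 0 0 0 1;-0.32 -0.08 0 0 0 0 1;-0.4 -0.1 0 0 0 0 1;-0.48 -0.12 0 0 0 0 1;-0.547 -0.137 0 0 0 0 1;-0.547 -0.137 0.07 0 0 0 1;-0.547 -0.137 0.14 0 0 0 1;-0.547 -0.137 0.21 0 0 0 1;-0.547 -0.137 0.22 0 0 0 1;-0.547 -0.137 0.22 0 0 0 1"
}}

```text
clock: 7.95
eef_pos: [531.0, -46.5, 78.1]
tool_rot: [-3.139, -0.0, 1.64]
force: [-0.2, 0.6, -2.1]
width: 29.3
gripper_force: 63.2
```

```bash
python3 - <<'E'
from h import *
s=read_state();print(s["eef_pos"],s["tool_rot"],s["width"],s["force"])
n=np.array([-np.sin(.07),np.cos(.07)])
for x in(-64,34):
  p=fw(x,-19.5)-1.27*n;print(p,rel([*p,79.5],np.pi/2+.0697))
E
```

```text
[531.00483244 -46.54665205  78.06724245] [-3.13891043e+00 -3.64904777e-04  1.63959300e+00] 29.34463011668174 [-0.21398465  0.61010026 -2.13682474]
[530.00227316 -46.37673161] (array([ 0.0008, -0.0033, -0.0048]), array([-0.0017, -0.0002, -0.0006]))
[627.7643231  -39.55166088] (array([ 0.0011,  0.3234, -0.0056]), array([-0.0017, -0.0002, -0.0006]))
```

Emit:
{"method": "move_arm", "body": {
  "rows": "0.001 0 -0.006 0 0 0 1;0.001 0 -0.006 0 0 0 1;0.001 0.04 -0.006 0 0 0 1;0.001 0.08 -0.006 0 0 0 1;0.001 0.12 -0.006 0 0 0 1;0.001 0.16 -0.006 0 0 0 1;0.001 0.2 -0.006 0 0 0 1;0.001 0.23 -0.006 0 0 0 1;0.001 0.26 -0.006 0 0 0 1;0.001 0.29 -0.006 0 0 0 1;0.001 0.325 -0.006 0 0 0 1;0.001 0.325 -0.006 0 0 0 1"
}}

```text
clock: 8.95
eef_pos: [631.9, -39.0, 82.7]
tool_rot: [3.137, 0.001, 1.642]
force: [0.6, -0.8, -1.2]
width: 29.2
gripper_force: 63.4
```

Emit:
{"method": "move_arm", "body": {
  "rows": "0 -0.03 -0.05 0 0 0 1;0 -0.08 -0.1 0 0 0 1;0 -0.2 -0.22 0 0 0 1;0 -0.25 -0.25 0 0 0 1;0 -0.25 -0.25 0 0 0 1"
}}

```text
clock: 9.37
eef_pos: [550.4, -45.8, 159.8]
tool_rot: [3.141, -0.001, 1.637]
force: [-0.1, -0.5, -1.9]
width: 29.4
gripper_force: 63.6
```

```bash
python3 - <<'E'
from h import *
s=read_state();print(s["eef_pos"],s["tool_rot"],s["width"],s["force"])
d=cam("top");a=d["img"][110:240,120:560,::-1]
e=cam("wrist")
A=cv2.resize(a,(800,236),interpolation=cv2.INTER_CUBIC);B=cv2.resize(e["img"][:,:,::-1],(480,360))
B=np.hstack([B,np.zeros((360,320,3),np.uint8)])
cv2.imwrite("pics/t3.png",np.vstack([A,B]))
# tray in top view: dark rectangle, rim z=16
g=cv2.cvtColor(d["img"],cv2.COLOR_RGB2GRAY)
for b in blobs((g[130:215,150:220]<75),400): 
  bx=cv2.boxPoints(b[2])+[150,130];P=ray(d,bx,16);print(b[1],bx.round(1).tolist(),P.round(1).tolist(),P.mean(0))
E
```

```text
[550.38022979 -45.84969617 159.82523314] [ 3.14105909e+00 -1.02194145e-03  1.63705926e+00] 29.42017400765268 [-0.10085244 -0.54903026 -1.91188032]
1147 [[160.7, 176.0], [162.1, 146.0], [207.3, 148.1], [206.0, 178.0]] [[594.5, 415.6, 16.0], [664.0, 415.2, 16.0], [658.7, 312.8, 16.0], [589.3, 314.0, 16.0]] [626.63240616 364.37474074  16.        ]
```

View pics/t3.png

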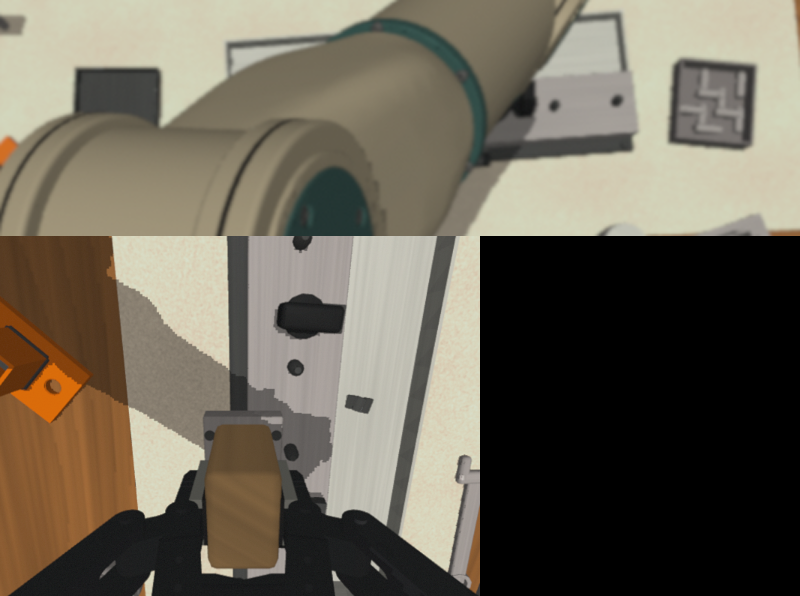

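The seat1 chip lies in the trough at (358,404) in the composite, and seat1 is clear. Next I look at seat2 and the tray.

Emit:
{"method": "move_arm", "body": {
  "rows": "0.1 0.02 -0.06 0 0 0 1;0.2 0.04 -0.12 0 0 0 1;0.3 0.06 -0.18 0 0 0 1;0.4 0.08 -0.24 0 0 0 1;0.5 0.1 -0.28 0 0 0 1;0.6 0.14 -0.28 0 0 0 1;0.7 0.18 -0.28 0 0 0 1;0.8 0.22 -0.28 0 0 0 1;0.9 0.25 -0.28 0 0 0 1;1 0.25 -0.28 0 0 0 1;1 0.25 -0.28 0 0 0 1;1 0.25 -0.28 0 0 0 1"
}}

```text
clock: 10.47
eef_pos: [607.4, 263.6, 238.5]
tool_rot: [-3.14, -0.0, 1.646]
force: [0.7, -1.3, -3.2]
width: 29.1
gripper_force: 63.4
```

```bash
python3 - <<'E'
from h import *
import pickle
d=cam("wrist");pickle.dump(d,open("w5.pkl","wb"));cv2.imwrite("pics/w5.png",d["img"][:,:,::-1])
s=d["s"];print(s["eef_pos"],s["tool_rot"],s["width"],s["force"])
E
```

```text
[607.41764685 263.63897577 238.49909496] [-3.14005363e+00 -4.60978514e-04  1.64598597e+00] 29.079271531870962 [ 0.68445294 -1.33312116 -3.16589837]
```

View pics/w5.png

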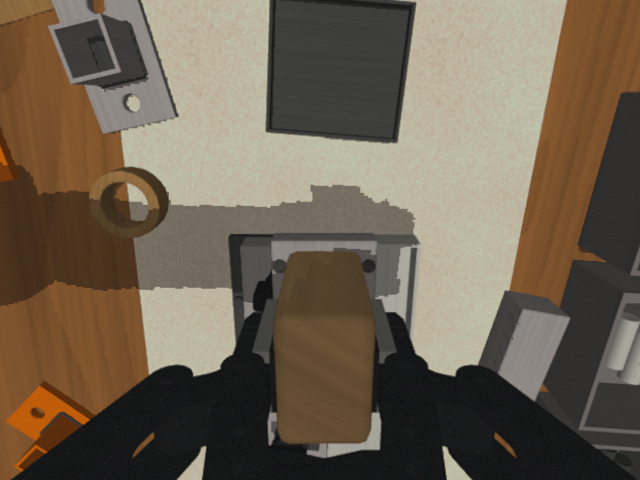

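The tray is whole in view, with rim corners at about (272,0), (413,3), (397,141) and (267,131). The trough near seat2 is hidden, so I check it with the fixed cameras.

```bash
python3 - <<'E'
from h import *
import pickle
out=[]
for n in("top","scene"):
    d=cam(n); q=proj(d,[[*fw(0,60),36],[*fw(0,200),36],[*fw(100,60),5],[*fw(100,200),5],[*fw(-38,130),36]])
    a=q.min(0).astype(int)-5;b=q.max(0).astype(int)+5;print(n,a,b)
    out.append(cv2.resize(d["img"][a[1]:b[1],a[0]:b[0],::-1],(400,400),interpolation=cv2.INTER_CUBIC))
cv2.imwrite("pics/c1.png",np.hstack(out))
d=pickle.load(open("w5.pkl","rb"))
P=ray(d,[(413,3),(397,141),(267,131)],16);print(P.round(1),(P[0]+P[2])/2)
E
```

```text
top [259 131] [334 199]
scene [235 277] [326 357]
[[663.2 417.1  16. ]
 [664.6 315.7  16. ]
 [556.5 315.7  16. ]] [609.82608115 366.39137675  16.        ]
```

View pics/c1.png

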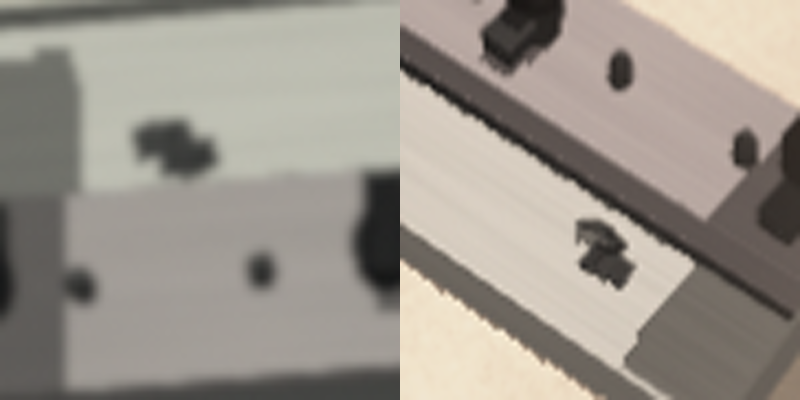

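Both seat2 chips lie on the trough floor and seat2 is clear. Now the scraper goes to the tray.

```bash
python3 - <<'E'
from h import *
print(rel([610,366,52],1.62))
E
```

```text
(array([0.358 , 0.0298, 0.6256]), array([-0.0001,  0.0009,  0.0119]))
```

Emit:
{"method": "move_arm", "body": {
  "rows": "0.09 0.01 0 0 0 0 1;0.18 0.02 0 0 0 0 1;0.27 0.03 0 0 0 0 1;0.358 0.03 0.1 0 0 0.012 1;0.358 0.03 0.21 0 0 0.012 1;0.358 0.03 0.32 0 0 0.012 1;0.358 0.03 0.43 0 0 0.012 1;0.358 0.03 0.53 0 0 0.012 1;0.358 0.03 0.6 0 0 0.012 1;0.358 0.03 0.62 0 0 0.012 1;0.358 0.03 0.625 0 0 0.012 1;0.358 0.03 0.625 0 0 0.012 1"
}}

```text
clock: 11.62
eef_pos: [610.8, 366.8, 53.5]
tool_rot: [3.14, 0.0, 1.62]
force: [-0.1, 1.0, -2.0]
width: 29.1
gripper_force: 63.4
```

Emit:
{"method": "move_arm", "body": {
  "rows": "0 0 0.01 0 0 0 1;0 0 0.018 0 0 0 1;0 0 0.025 0 0 0 1;0 0 0.025 0 0 0 1"
}}

```text
clock: 11.95
eef_pos: [610.4, 368.1, 46.2]
tool_rot: [3.14, -0.001, 1.621]
force: [1.0, 0.9, -0.7]
width: 29.3
gripper_force: 63.8
```

Emit:
{"method": "move_arm", "body": {
  "rows": "0 0 0.003 0 0 0 1;0 0 0.003 0 0 0 0;0 0 0.003 0 0 0 -1;0 0 0.003 0 0 0 -1;0 0 0.003 0 0 0 -1;0 0 0.003 0 0 0 -1;0 0 0.003 0 0 0 -1;0 0 -0.05 0 0 0 -1;0 0 -0.15 0 0 0 -1;0 0 -0.28 0 0 0 -1;0 0 -0.4 0 0 0 -1;0 0 -0.4 0 0 0 -1"
}}

```text
clock: 12.95
eef_pos: [614.6, 368.5, 175.1]
tool_rot: [3.128, -0.005, 1.621]
force: [2.0, 0.8, 0.9]
width: 85.1
gripper_force: 0.0
```

```bash
python3 - <<'E'
from h import *
print(read_state()["width"],rel([470,345,240],1.62))
E
```

```text
85.09698777403484 (array([-0.0528, -0.4825, -0.2232]), array([ 0.0086, -0.0032,  0.0007]))
```

Emit:
{"method": "move_arm", "body": {
  "rows": "-0.01 -0.08 -0.04 0 0 -0.02 -1;-0.02 -0.16 -0.08 0 0 -0.04 -1;-0.03 -0.24 -0.12 0 0 -0.06 -1;-0.04 -0.32 -0.16 0 0 -0.08 -1;-0.05 -0.4 -0.2 0 0 -0.1 -1;-0.05 -0.48 -0.22 0 0 -0.13 -1;-0.05 -0.48 -0.22 0 0 -0.13 -1;-0.05 -0.48 -0.22 0 0 -0.13 -1"
}}

```text
clock: 13.62
eef_pos: [466.0, 346.0, 232.7]
tool_rot: [3.14, -0.002, 1.826]
force: [1.3, -0.3, 0.2]
width: 85.3
gripper_force: 0.0
```

```bash
python3 - <<'E'
from h import *
import pickle
d=cam("wrist");pickle.dump(d,open("w6.pkl","wb"));cv2.imwrite("pics/w6.png",d["img"][:,:,::-1])
s=d["s"];print(s["eef_pos"],s["tool_rot"],s["width"],s["force"])
E
```

```text
[465.96059639 345.97779355 232.70029546] [ 3.14035950e+00 -2.01872299e-03  1.82611098e+00] 85.32028639251715 [ 1.33343596 -0.25626502  0.15283457]
```

View pics/w6.png

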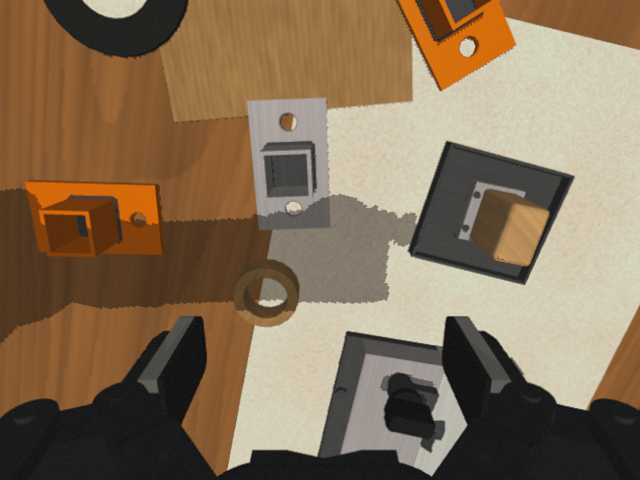

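The scraper stands upright in the tray. The left foot's plate corners are at (248,101), (326,98), (329,227) and (259,229). Its holes are at (289,122) and (294,208), and the tube top spans about (265–312,150–196).

```bash
python3 - <<'E'
from h import *
import pickle
d=pickle.load(open("w6.pkl","rb"))
P=ray(d,[(248,101),(327,98),(329,227),(259,229)],8)[:,:2];print(P.round(1),P.mean(0),[np.hypot(*(P[i]-P[i-1])).round(1) for i in range(4)])
for a,b in((0,3),(1,2)): v=P[a]-P[b];print(np.arctan2(-v[0],v[1]))
H=ray(d,[(289,122),(294,208)],8)[:,:2];v=H[0]-H[1];print(H,H.mean(0),np.hypot(*v),np.arctan2(-v[0],v[1]))
T=ray(d,[(265,151),(314,150),(311,195),(267,197)],50)[:,:2];print(T,T.mean(0),[np.hypot(*(T[i]-T[i-1])).round(1) for i in range(4)])
# refined masks
hsv=cv2.cvtColor(d["img"],cv2.COLOR_RGB2HSV);print(hsv[110,265],hsv[215,320],hsv[110,310],hsv[90,300],hsv[60,300],hsv[150,350],hsv[215,300],hsv[235,300])
E
```

```text
[[387.  407.5]
 [448.5 425.9]
 [478.  320.6]
 [417.8 303. ]] [432.81911289 364.23693762] [np.float64(109.0), np.float64(64.2), np.float64(109.4), np.float64(62.8)]
0.2864006520094193
0.2734414892974806
[[422.89699457 399.89597333]
 [443.67317441 329.74603357]] [433.28508449 364.82100345] 73.16190058429012 0.2879376644867357
[[413.02613723 378.1083635 ]
 [448.0953771  388.00433086]
 [454.19934207 354.3578611 ]
 [421.77704264 344.29687738]] [434.27447476 366.19185821] [np.float64(34.9), np.float64(36.4), np.float64(34.2), np.float64(33.9)]
[ 13  18 173] [13 19 93] [ 10  18 172] [ 16 141 156] [ 16 147 158] [ 24  40 213] [10 16 97] [ 19  43 132]
```

```bash
python3 - <<'E'
from h import *
print(rel([433.1,364.7,28],1.854))
E
```

```text
(array([ 0.0889, -0.0947,  0.6808]), array([ 0.0011, -0.0007, -0.0183]))
```

Emit:
{"method": "move_arm", "body": {
  "rows": "0.045 -0.05 0.1 0 0 -0.01 -1;0.089 -0.095 0.2 0 0 -0.018 -1;0.089 -0.095 0.3 0 0 -0.018 -1;0.089 -0.095 0.4 0 0 -0.018 -1;0.089 -0.095 0.5 0 0 -0.018 -1;0.089 -0.095 0.58 0 0 -0.018 -1;0.089 -0.095 0.65 0 0 -0.018 -1;0.089 -0.095 0.68 0 0 -0.018 -1;0.089 -0.095 0.68 0 0 -0.018 -1;0.089 -0.095 0.68 0 0 -0.018 -1"
}}

```text
clock: 14.5
eef_pos: [433.4, 363.6, 27.2]
tool_rot: [3.141, 0.001, 1.852]
force: [0.4, -0.1, 1.0]
width: 85.4
gripper_force: 0.0
```

Emit:
{"method": "move_arm", "body": {
  "rows": "0 0 0 0 0 0 0;0 0 0 0 0 0 1;0 0 0 0 0 0 1;0 0 0 0 0 0 1;0 0 0 0 0 0 1;0 0 0 0 0 0 1"
}}

```text
clock: 15.0
eef_pos: [432.6, 364.6, 28.3]
tool_rot: [3.14, -0.001, 1.854]
force: [-1.0, -0.2, 7.1]
width: 37.3
gripper_force: 61.9
```

```bash
python3 - <<'E'
from h import *
s=read_state();print(s["eef_pos"],s["tool_rot"],s["width"],s["force"])
n=np.array([-np.sin(.07),np.cos(.07)])
p=fw(0,144);print(rel([433.1,364.7,140],1.854),rel([*p,140],np.pi/2+.0697))
E
```

```text
[432.59935382 364.58787046  28.29291448] [ 3.14046327e+00 -1.13268365e-03  1.85381710e+00] 37.31263265597395 [-1.01520452 -0.1807001   7.10884756]
(array([ 3.000e-04,  2.100e-03, -3.724e-01]), array([ 0.0007, -0.0007, -0.0001])) (array([-0.914 ,  0.2544, -0.3731]), array([ 0.0006, -0.0008,  0.1358]))
```

Emit:
{"method": "move_arm", "body": {
  "rows": "0 0 -0.08 0 0 0 1;0 0 -0.18 0 0 0 1;0 0 -0.28 0 0 0 1;0 0 -0.39 0 0 0 1;-0.1 0.03 -0.42 0 0 0.02 1;-0.2 0.06 -0.42 0 0 0.04 1;-0.3 0.09 -0.42 0 0 0.06 1;-0.4 0.12 -0.42 0 0 0.08 1;-0.5 0.15 -0.42 0 0 0.1 1;-0.6 0.18 -0.42 0 0 0.12 1;-0.6 0.18 -0.42 0 0 0.136 1;-0.6 0.18 -0.42 0 0 0.136 1"
}}

```text
clock: 16.0
eef_pos: [535.0, 203.3, 153.1]
tool_rot: [-3.141, 0.001, 1.634]
force: [-0.8, 1.3, -6.2]
width: 37.4
gripper_force: 61.9
```

```bash
python3 - <<'E'
from h import *
import pickle
d=cam("wrist");pickle.dump(d,open("w7.pkl","wb"));cv2.imwrite("pics/w7.png",d["img"][:,:,::-1])
s=d["s"];print(s["eef_pos"],s["tool_rot"],s["width"],s["force"])
p=fw(0,144);print(rel([*p,130],np.pi/2+.0697))
E
```

```text
[535.00211616 203.32198487 153.062361  ] [-3.14139881e+00  1.47234111e-03  1.63410178e+00] 37.422747264997454 [-0.78446355  1.26512757 -6.21894331]
(array([-0.2874,  0.1429,  0.0755]), array([-0.0011,  0.    , -0.0013]))
```

View pics/w7.png

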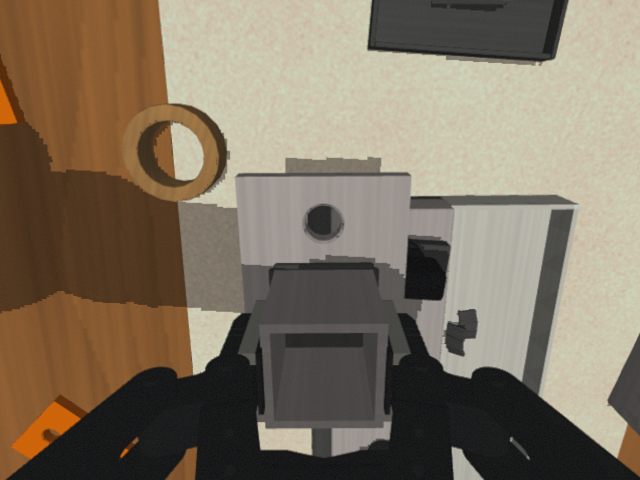

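The foot hangs straight in the grip, with its +y hole at (323,222) and the plate's +y edge from (236,175) to (410,173).

```bash
python3 - <<'E'
from h import *
import pickle
d=pickle.load(open("w7.pkl","rb"));s=d["s"]
hsv=cv2.cvtColor(d["img"],cv2.COLOR_RGB2HSV);g=cv2.cvtColor(d["img"],cv2.COLOR_RGB2GRAY)
b=blobs(g[195:250,295:352]<105,100);print([(x[0]+[295,195],x[1],x[2]) for x in b])
z=s["eef_pos"][2]-28.3+8
M=R.from_euler("xyz",s["tool_rot"]).as_matrix()
for n,uv in [("hole",(323.3,222)),("eL",(237,176)),("eR",(410,173.5)),("tubeL",(257,333)),("tubeR",(391,333))]:
    zz=z if n[0]!="t" else z+42
    p=ray(d,[uv],zz)[0]; print(n,(M.T@(p-s["eef_pos"])).round(2))
# subpixel top edge of plate
for u in(250,270,290,340,360,380,400):
    col=g[160:190,u-2:u+3].mean(1); print(u,160+np.argmax(np.abs(np.diff(col))), end=" ")
E
```

```text
[(array([323.1, 222.2]), 1071, ((28.94339370727539, 27.19811248779297), (38.18622970581055, 36.40054702758789), 15.945395469665527))]
hole [37.41  0.2  20.24]
eL [ 54.84 -31.11  20.23]
eR [55.71 31.63 20.21]
tubeL [ 15.51 -19.47 -21.72]
tubeR [ 15.49  20.34 -21.73]
250 172 270 172 290 176 340 175 360 175 380 171 400 171
```

```bash
python3 - <<'E'
from fix import *
import pickle
for f,uvs in (("w3.pkl",[(437,178),(427,295)]),("w4.pkl",[(370,178)])):
    d=pickle.load(open(f,"rb"));g=cv2.cvtColor(d["img"],cv2.COLOR_RGB2GRAY).astype(int)
    c,t=np.cos(.0697),np.sin(.0697)
    for u,w in uvs:
        p=g[w-22:w+23,u-22:u+23]; b=min(blobs(p<62,60),key=lambda b:np.hypot(*(b[0]-22)));q=b[0]+[u-22,w-22]
        for z in(44,):print(f,q,b[1],np.array([[c,t],[-t,c]])@(ray(d,[q],z)[0,:2]-FX[:2]))
p=fw(0.3,144.15);print(rel([*p,140],np.pi/2+.0697),rel([*p,86],np.pi/2+.0697))
E
```

```text
w3.pkl [435.3 176.8] 329 [-9.57538144e-02  1.81736423e+02]
w3.pkl [426.1 294.6] 381 [  0.51975771 107.65366576]
w4.pkl [368.5 177.8] 310 [  0.70497221 181.49740726]
(array([-0.2869,  0.1439,  0.0421]), array([-0.0011,  0.    , -0.0013])) (array([-0.2869,  0.1442,  0.2221]), array([-0.0011,  0.    , -0.0013]))
```

Emit:
{"method": "move_arm", "body": {
  "rows": "-0.06 0.03 0 0 0 0 1;-0.12 0.06 0 0 0 0 1;-0.18 0.09 0 0 0 0 1;-0.24 0.12 0 0 0 0 1;-0.287 0.144 0 0 0 0 1;-0.287 0.144 0.04 0 0 0 1;-0.287 0.144 0.1 0 0 0 1;-0.287 0.144 0.16 0 0 0 1;-0.287 0.144 0.21 0 0 0 1;-0.287 0.144 0.215 0 0 0 1;-0.287 0.144 0.215 0 0 0 1"
}}

```text
clock: 16.97
eef_pos: [581.7, 125.0, 87.4]
tool_rot: [-3.138, -0.001, 1.642]
force: [0.1, 0.6, -4.0]
width: 37.1
gripper_force: 61.7
```

```bash
python3 - <<'E'
from h import *
import pickle
d=cam("wrist");pickle.dump(d,open("w8.pkl","wb"))
s=d["s"];print(s["eef_pos"],s["tool_rot"],s["width"],s["force"])
p=fw(0.3,144.15);print(rel([*p,64.5],np.pi/2+.0697))
g=cv2.cvtColor(d["img"],cv2.COLOR_RGB2GRAY)
print(g[202:246:2,300:348:2])
E
```

```text
[581.72377723 124.95136172  87.38681575] [-3.13807920e+00 -6.29748783e-04  1.64219181e+00] 37.10889191652416 [ 0.06789805  0.57617738 -3.95860589]
(array([-0.0062, -0.001 ,  0.08  ]), array([-0.0006, -0.0002,  0.0008]))
[[163 158 157 156 156 158 157 157 156 155 158 157 157 160 153 157 156 160
  159 157 157 156 162 161]
 [162 160 157 155 156 155 157 154 143 126  95  86  89 101 118 140 155 159
  158 156 157 158 162 159]
 [161 158 157 156 157 156 141 113 104  64  53  50  49  48  57  97 113 138
  157 157 157 157 161 161]
 [160 158 157 157 151 126 129 100  43  45  43  48  47  47  44  45  51 109
  126 150 156 159 161 161]
 [162 158 157 153 124 111 160  74  41  45  46  49  49  49  50  48  46  48
   79 106 151 158 161 161]
 [160 157 156 129 112 141 160  59  45  47  46  48  52  51  51  49  48  46
   47 103 134 158 160 160]
 [161 159 143 118  97 131 147  57  45  47  48  40  48  54  53  49  48  46
   43  45 105 142 163 159]
 [160 159 130 108  95  94  93  44  45  47  50  45  68  67  69  64  49  47
   41  39  64 125 161 160]
 [161 150 110  96  96  95  94  55  40  47  51  65  69  70  69  69  63  4
[... 642 characters left out ...]
59 142 127  92  71  74  89  96  96  96  95  95  98 100  97  89  80
   76  88  90 146 161 159]
 [161 158 155 132 128  90  73  76  77  85  93  93  94  95  92  83  80  75
   85 134 126 155 160 160]
 [159 158 156 149 136 134  94  75  78  78  78  78  79  80  80  81  81  91
  133 141 151 156 159 158]
 [161 157 155 154 148 136 135 103  84  77  76  75  79  81  80  88 109 137
  141 150 156 156 161 160]
 [161 158 154 154 155 152 139 136 134 118 107 103 102 112 109 126 138 145
  153 156 156 158 159 159]
 [162 157 156 155 155 155 156 152 140 136 137 139 142 141 123 137 153 156
  156 156 154 156 161 159]
 [162 158 155 152 156 155 155 155 153 152 154 151 155 155 152 154 156 157
  156 155 154 156 161 159]]
```

```bash
cat > pin.py <<'E'
from h import *
def pin(d,uv,hole=(323.1,222.2)):
    s=d["s"];M=R.from_euler("xyz",s["tool_rot"]).as_matrix()
    a=M.T@(ray(d,[uv],54)[0]-s["eef_pos"]); b=M.T@(ray(d,[hole],s["eef_pos"][2]-20.3)[0]-s["eef_pos"])
    print("pin",a.round(2),"hole",b.round(2),"d",(a-b)[:2].round(2),"units",((a-b)[:2]/300).round(4))
E
python3 - <<'E'
from pin import *
import pickle
d=pickle.load(open("w8.pkl","rb")); pin(d,(327.5,220.8))
E
```

```text
pin [34.01  1.9  33.4 ] hole [37.3   0.12 20.32] d [-3.3   1.78] units [-0.011   0.0059]
```

Emit:
{"method": "move_arm", "body": {
  "rows": "-0.005 0.003 0 0 0 0 1;-0.0095 0.005 0 0 0 0 1;-0.0095 0.005 0.01 0 0 0 1;-0.0095 0.005 0.02 0 0 0 1;-0.0095 0.005 0.02 0 0 0 1;-0.0095 0.005 0.02 0 0 0 1"
}}

```text
clock: 17.52
eef_pos: [584.9, 120.6, 82.5]
tool_rot: [-3.141, -0.0, 1.64]
force: [-0.5, -0.7, -4.6]
width: 37.3
gripper_force: 61.8
```

```bash
cat >> pin.py <<'E'
def show():
    d=cam("wrist");s=d["s"];print(s["eef_pos"].round(2),s["tool_rot"].round(4),s["width"],s["force"].round(1),s["torque"].round(2))
    g=cv2.cvtColor(d["img"],cv2.COLOR_RGB2GRAY).astype(int)[196:252,295:352]
    m=(g>57)&(g<80); m=cv2.morphologyEx(m.astype(np.uint8),cv2.MORPH_OPEN,np.ones((5,5)))
    for b in blobs(m,50): print(b[0]+[295,196],b[1],b[2][1]); pin(d,b[0]+[295,196])
    return d
E
python3 - <<'E'
from pin import *
show()
E
```

```text
[584.87 120.63  82.52] [-3.1410e+00 -2.0000e-04  1.6399e+00] 37.33232145116712 [-0.5 -0.7 -4.6] [ 0.03 -0.04 -0.02]
[319.4 212.7] 125 (11.0, 11.0)
pin [38.77 -1.35 28.53] hole [37.31  0.12 20.31] d [ 1.46 -1.47] units [ 0.0049 -0.0049]
```

Emit:
{"method": "move_arm", "body": {
  "rows": "0.0045 -0.0045 0 0 0 0 1;0.0045 -0.0045 0.005 0 0 0 1;0.0045 -0.0045 0.01 0 0 0 1;0.0045 -0.0045 0.01 0 0 0 1;0.0045 -0.0045 0.01 0 0 0 1;0.0045 -0.0045 0.01 0 0 0 1"
}}

```text
clock: 18.07
eef_pos: [583.7, 121.7, 79.7]
tool_rot: [-3.142, 0.0, 1.64]
force: [-0.3, -0.3, -4.9]
width: 37.3
gripper_force: 61.8
```

```bash
python3 - <<'E'
from pin import *
show();show()
E
```

```text
[583.72 121.75  79.67] [-3.1416e+00  1.0000e-04  1.6398e+00] 37.26269239203209 [-0.3 -0.3 -4.9] [0.02 0.02 0.01]
[322.  217.6] 129 (11.0, 12.0)
pin [37.58 -0.31 25.67] hole [37.31  0.12 20.3 ] d [ 0.27 -0.44] units [ 0.0009 -0.0015]
[583.72 121.75  79.7 ] [-3.1416  0.      1.6398] 36.885359266210365 [-0.1 -0.4 -4.4] [ 0.03  0.03 -0.  ]
[321.8 217.7] 122 (11.0, 11.0)
pin [37.53 -0.39 25.7 ] hole [37.31  0.12 20.3 ] d [ 0.22 -0.51] units [ 0.0007 -0.0017]
```

Emit:
{"method": "move_arm", "body": {
  "rows": "0.0007 -0.0015 0.005 0 0 0 1;0.0007 -0.0015 0.012 0 0 0 1;0.0007 -0.0015 0.02 0 0 0 1;0.0007 -0.0015 0.028 0 0 0 1;0.0007 -0.0015 0.036 0 0 0 1;0.0007 -0.0015 0.044 0 0 0 1;0.0007 -0.0015 0.05 0 0 0 1;0.0007 -0.0015 0.05 0 0 0 1"
}}

```text
clock: 18.83
eef_pos: [583.2, 121.9, 64.5]
tool_rot: [-3.141, -0.0, 1.64]
force: [-0.1, -0.8, -4.8]
width: 37.3
gripper_force: 62.0
```

Emit:
{"method": "move_arm", "body": {
  "rows": "0 0 0.002 0 0 0 1;0 0 0.004 0 0 0 1;0 0 0.006 0 0 0 1;0 0 0.006 0 0 0 1"
}}

```text
clock: 19.17
eef_pos: [583.3, 121.9, 64.3]
tool_rot: [3.141, -0.001, 1.64]
force: [-3.4, -0.0, 8.4]
width: 37.1
gripper_force: 63.6
```

Emit:
{"method": "move_arm", "body": {
  "rows": "0 0 -0.004 0 0 0 0;0 0 -0.004 0 0 0 -1;0 0 -0.004 0 0 0 -1;0 0 -0.004 0 0 0 -1;0 0 -0.004 0 0 0 -1;0 0 -0.004 0 0 0 -1;0 0 -0.05 0 0 0 -1;0 0 -0.12 0 0 0 -1;0 0 -0.22 0 0 0 -1;0 0 -0.3 0 0 0 -1;0 0 -0.3 0 0 0 -1;0 0 -0.3 0 0 0 -1"
}}

```text
clock: 20.17
eef_pos: [584.1, 122.2, 154.1]
tool_rot: [3.139, -0.001, 1.64]
force: [0.2, 0.1, -0.3]
width: 85.3
gripper_force: 0.0
```

```bash
python3 - <<'E'
from h import *
import pickle
d=cam("wrist");pickle.dump(d,open("w9.pkl","wb"));cv2.imwrite("pics/w9.png",d["img"][:,:,::-1])
s=d["s"];print(s["eef_pos"],s["tool_rot"],s["width"],s["force"])
n=np.array([-np.sin(.07),np.cos(.07)])
k=np.array([583.3,121.9])+76.2*n; print(k,fw(0.2,220.3),proj(d,[*k,93.5]))
print(rel([*k,150],3.14))
E
```

```text
[584.10233106 122.15100002 154.13330159] [ 3.13882698e+00 -5.59392584e-04  1.64010505e+00] 85.30933132332513 [ 0.22444804  0.06918702 -0.26269252]
[577.97035503 197.91338622] [577.25703396 198.57902671] [[320.49686395 111.54629622]]
(array([0.2527, 0.0005, 0.0098]), array([ 3.000e-04, -2.000e-04, -9.549e-01]))
```

View pics/w9.png

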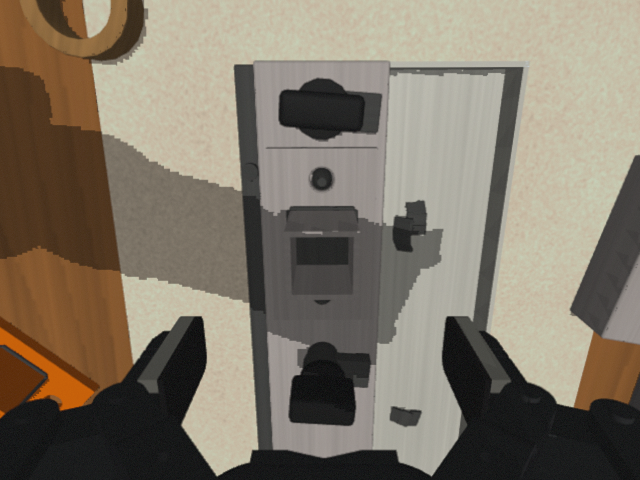

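The foot sits on both pins of seat2. Knob2 is at (322,110), within 2 px of prediction, with its bar at about yaw 0.

Emit:
{"method": "move_arm", "body": {
  "rows": "0.03 0 0 0 0 -0.08 0;0.06 0 0 0 0 -0.16 0;0.1 0 0 0 0 -0.24 0;0.14 0 0 0 0 -0.32 0;0.18 0 0 0 0 -0.4 0;0.22 0 0 0 0 -0.48 0;0.25 0 0 0 0 -0.56 0;0.255 0 0 0 0 -0.64 0;0.255 0 0 0 0 -0.72 0;0.255 0 0 0 0 -0.8 0;0.255 0 0 0 0 -0.88 0;0.255 0 0 0 0 -0.955 0"
}}

```text
clock: 21.22
eef_pos: [576.8, 198.3, 151.2]
tool_rot: [-3.141, -0.003, -3.137]
force: [0.1, -0.9, -0.2]
width: 42.8
gripper_force: 0.0
```

```bash
python3 - <<'E'
from h import *
s=read_state();print(s["eef_pos"],s["tool_rot"],s["width"],s["force"])
print(rel([577.8,198.2,82],3.14))
E
```

```text
[576.77988569 198.25837612 151.16210606] [-3.14104469e+00 -3.09837854e-03 -3.13684712e+00] 42.803220959716505 [ 0.05708118 -0.8557991  -0.24220069]
(array([-4.100e-03, -1.000e-04,  2.305e-01]), array([-0.0004, -0.002 ,  0.004 ]))
```

Emit:
{"method": "move_arm", "body": {
  "rows": "-0.003 0 0.06 0 0 0.004 0;-0.003 0 0.13 0 0 0.004 0;-0.003 0 0.19 0 0 0.004 0;-0.003 0 0.225 0 0 0.004 0;-0.003 0 0.23 0 0 0.004 0;-0.003 0 0.23 0 0 0.004 0.5;-0.003 0 0.23 0 0 0.004 1;-0.003 0 0.23 0 0 0.004 1;-0.003 0 0.23 0 0 0.004 1;-0.003 0 0.23 0 0 0.004 1"
}}

```text
clock: 22.05
eef_pos: [579.3, 198.2, 84.6]
tool_rot: [3.141, 0.001, 3.134]
force: [-0.4, -0.5, 0.0]
width: 14.7
gripper_force: 59.7
```

Emit:
{"method": "move_arm", "body": {
  "rows": "0.002 0 0 0 0 0.05 1;0.004 0 0 0 0 0.11 1;0.004 0 0 0 0 0.18 1;0.004 0 0 0 0 0.25 1;0.004 0 0 0 0 0.32 1;0.004 0 0 0 0 0.39 1;0.004 0 0 0 0 0.46 1;0.004 0 0 0 0 0.53 1;0.004 0 0 0 0 0.6 1;0.004 0 0 0 0 0.67 1;0.004 0 0 0 0 0.74 1;0.004 0 0 0 0 0.8 1"
}}

```text
clock: 23.05
eef_pos: [578.5, 196.9, 84.6]
tool_rot: [3.14, 0.002, 1.871]
force: [0.2, -4.4, -0.3]
width: 14.4
gripper_force: 59.8
```

Emit:
{"method": "move_arm", "body": {
  "rows": "0 0 0 0 0 0.05 1;0 0 0 0 0 0.1 1;0 0 0 0 0 0.13 1;0 0 0 0 0 0.13 1;0 0 0 0 0 0.13 1"
}}

```text
clock: 23.47
eef_pos: [578.1, 196.9, 84.6]
tool_rot: [3.141, 0.002, 1.673]
force: [-0.8, -5.0, 2.7]
width: 15.2
gripper_force: 60.1
```

```bash
python3 - <<'E'
from h import *
s=read_state();print(s["eef_pos"],s["tool_rot"],s["width"],s["force"],s["torque"])
E
```

```text
[578.12996615 196.85113115  84.60565827] [3.14054230e+00 1.63807160e-03 1.67295531e+00] 15.217395982941998 [-0.79016447 -5.0213547   2.67109484] [-1.16573869  0.17179104 -0.18403519]
```

Emit:
{"method": "move_arm", "body": {
  "rows": "0 0 0 0 0 -0.02 0;0 0 0 0 0 -0.02 -0.3;0 0 0 0 0 -0.02 -0.3;0 0 0 0 0 -0.02 -0.3;0 0 -0.06 0 0 0 -0.3;0 0 -0.15 0 0 0 -0.3;0 0 -0.25 0 0 0 -0.3;0 0 -0.35 0 0 0 -1;-0.05 -0.02 -0.4 0 0 0 -1;-0.16 -0.05 -0.4 0 0 0 -1;-0.27 -0.1 -0.4 0 0 0 -1;-0.27 -0.1 -0.4 0 0 0 -1"
}}

```text
clock: 24.47
eef_pos: [554.2, 106.8, 205.2]
tool_rot: [-3.141, 0.004, 1.664]
force: [0.2, -1.2, 0.5]
width: 85.2
gripper_force: 0.0
```

```bash
python3 - <<'E'
from h import *
import pickle
d=cam("wrist");pickle.dump(d,open("w10.pkl","wb"))
s=d["s"];print(s["eef_pos"],s["tool_rot"],s["width"],s["force"])
k=[577.9,198.1,93.5];q=proj(d,k)[0];print(q)
g=cv2.cvtColor(d["img"],cv2.COLOR_RGB2GRAY);u,w=q.astype(int)
m=g[w-55:w+56,u-55:u+56]<40
for b in blobs(m,150):print(b)
# top camera: foot right
t=cam("top");pickle.dump(t,open("t5.pkl","wb"))
hs=cv2.cvtColor(t["img"],cv2.COLOR_RGB2HSV);print(hs[236:262:4,490:552:6])
for p in([430,-100,250],[428,-340,240]): print(rel(p,1.3))
E
```

```text
[554.24316532 106.78649067 205.1813827 ] [-3.14079492  0.00361634  1.66401148] 85.21064774518851 [ 0.21662861 -1.21544957  0.54981348]
[382.04907659  83.18260413]
(array([51.6, 56.4]), 2376, ((49.5, 56.0), (74.0, 45.0), 90.0))
[[[ 30  30 216]
  [ 30  30 215]
  [ 29  32 215]
  [ 30  29 205]
  [ 21  20 175]
  [ 15  16 162]
  [ 15  16 156]
  [ 16  18 158]
  [ 16  17 163]
  [ 21  47 189]
  [ 20  60 187]]

 [[ 14 118 160]
  [ 14 101 152]
  [ 16  30 160]
  [ 19  17 165]
  [ 17  14 127]
  [ 15  16 131]
  [ 18  14  89]
  [ 24  14  89]
  [ 16  19 149]
  [ 13 104 155]
  [ 14 153 153]]

 [[ 13  61 133]
  [ 14  17 167]
  [ 16  17 167]
  [ 15  15 100]
  [ 18  17  77]
  [ 23  13  81]
  [ 23  14  74]
  [ 15  13  76]
  [ 14  33 116]
  [ 14  31 163]
  [ 14 155 156]]

 [[ 13 114 128]
  [ 16  17 166]
  [ 18  18 167]
  [ 17  17 138]
  [ 23  13  76]
  [ 17  15 119]
  [ 40  11  70]
  [ 23  13  76]
  [ 15  16 156]
  [ 16  17 165]
  [ 14 154 144]]

 [[ 14 152 149]
  [ 16  17 168]
  [ 12  79 149]
  [ 16  17 161]
  [ 23  13  76]
  [ 15  17 118]
  [ 40  11  68]
  [ 15  16  95]
  [ 18  16 156]
  [ 16  17 164]
  [ 14 130 147]]

 [[ 14 154 136]
  [ 18  17 150]
  [ 14 114 143]
  [ 14  17 162]
  [ 15  13  80]
  [ 15  12  83]
  [ 17  17 137]
  [ 16  18 158]
  [ 15  19 165]
  [ 13  52 152]
  [ 14 146 141]]

 [[ 15 155 150]
  [ 13  53 124]
  [ 15  18 170]
  [ 14  17 169]
  [ 15  16 124]
  [ 15  18 145]
  [ 15  18 166]
  [ 14  50 158]
  [ 14 138 146]
  [ 14 153 143]
  [ 14 155 143]]]
(array([-0.6669, -0.4878, -0.1528]), array([ 1.000e-04, -6.000e-04,  2.354e-01]))
(array([-1.4623, -0.5736, -0.1202]), array([ 1.000e-04, -6.000e-04,  2.354e-01]))
```

Emit:
{"method": "move_arm", "body": {
  "rows": "-0.1 -0.05 -0.05 0 0 0 -1;-0.2 -0.1 -0.1 0 0 -0.02 -1;-0.3 -0.15 -0.13 0 0 -0.04 -1;-0.4 -0.2 -0.13 0 0 -0.06 -1;-0.5 -0.25 -0.13 0 0 -0.08 -1;-0.6 -0.3 -0.13 0 0 -0.1 -1;-0.7 -0.35 -0.13 0 0 -0.12 -1;-0.8 -0.4 -0.13 0 0 -0.144 -1;-0.9 -0.45 -0.13 0 0 -0.144 -1;-0.98 -0.5 -0.13 0 0 -0.144 -1"
}}

```text
clock: 25.4
eef_pos: [437.4, -194.2, 243.1]
tool_rot: [3.14, 0.001, 1.901]
force: [0.3, -0.0, 0.7]
width: 85.6
gripper_force: 0.0
```

```bash
python3 - <<'E'
from h import *
s=read_state();print(s["eef_pos"],s["tool_rot"]);print(rel([440,-375,240],1.89))
E
```

```text
[ 437.41243548 -194.21912314  243.06076832] [3.14048714e+00 8.73198827e-04 1.90055294e+00]
(array([-0.5729, -0.187 ,  0.0105]), array([0.0007, 0.0006, 0.0067]))
```

Emit:
{"method": "move_arm", "body": {
  "rows": "-0.1 -0.03 0 0 0 0 -1;-0.2 -0.06 0 0 0 0 -1;-0.3 -0.1 0 0 0 0 -1;-0.4 -0.13 0 0 0 0 -1;-0.5 -0.16 0 0 0 0 -1;-0.573 -0.187 0.01 0 0 0.006 -1;-0.573 -0.187 0.01 0 0 0.006 -1;-0.573 -0.187 0.01 0 0 0.006 -1;-0.573 -0.187 0.01 0 0 0.006 -1"
}}

```text
clock: 26.15
eef_pos: [440.1, -372.2, 239.3]
tool_rot: [3.141, -0.002, 1.892]
force: [-0.2, 0.3, -0.1]
width: 85.2
gripper_force: 0.0
```

```bash
python3 - <<'E'
from h import *
import pickle
d=cam("wrist");pickle.dump(d,open("w11.pkl","wb"));cv2.imwrite("pics/w11.png",d["img"][:,:,::-1])
s=d["s"];print(s["eef_pos"],s["tool_rot"])
hs=cv2.cvtColor(d["img"],cv2.COLOR_RGB2HSV).astype(int)
q=proj(d,[428,-376,8])[0];print(q)
m=((hs[...,1]<38)&(hs[...,2]<200)&(hs[...,2]>20)); m[300:]=0
m=cv2.morphologyEx(m.astype(np.uint8),cv2.MORPH_OPEN,np.ones((5,5)))
n,l,st,c=cv2.connectedComponentsWithStats(m)
for i in range(1,n):
    if st[i,4]>800:
        r=cv2.minAreaRect(np.argwhere(l==i)[:,::-1].astype(np.float32));print(st[i],c[i].round(1),r)
        print(cv2.boxPoints(r).round(1).tolist())
E
```

```text
[ 440.10807533 -372.23269513  239.34347295] [ 3.14117121e+00 -1.84835944e-03  1.89163281e+00]
[309.04418542 194.76916711]
[ 339    0   44   74 1762] [355.5  37.1] ((357.007568359375, 37.87358474731445), (75.18972778320312, 38.3934440612793), 79.3803482055664)
[[331.20001220703125, 4.5], [368.8999938964844, -2.5999999046325684], [382.79998779296875, 71.30000305175781], [345.1000061035156, 78.4000015258789]]
[  492     0   148   164 18483] [578.4  76.9] ((565.5, 81.5), (163.0, 147.0), 90.0)
[[492.0, 0.0], [639.0, 0.0], [639.0, 163.0], [492.0, 163.0]]
[ 274  129   75  123 8400] [312.7 189.5] ((310.9999694824219, 189.99996948242188), (121.99998474121094, 73.99998474121094), 90.0)
[[274.0, 129.0], [348.0, 129.0], [348.0, 251.0], [274.0, 251.0]]
[  431   176   160   124 12429] [507.5 244.1] ((509.20001220703125, 248.09999084472656), (131.92800903320312, 108.2256851196289), 26.56505012512207)
[[426.0, 267.0], [474.3999938964844, 170.1999969482422], [592.4000244140625, 229.1999969482422], [544.0, 326.0]]
```

```bash
python3 - <<'E'
from h import *
import pickle
d=pickle.load(open("w11.pkl","rb"))
hs=cv2.cvtColor(d["img"],cv2.COLOR_RGB2HSV).astype(int)
m=hs[125:256,270:352,1]
for b in blobs(m>38,30,900):print(b[0]+[270,125],b[1],b[2])
for r in range(134,250,16):
    k=np.where(hs[r,262:362,1]<30)[0]+262;print(r,k.min(),k.max(),end="; ")
print()
for u in (280,290,300,320,332,342):
    k=np.where(hs[118:262,u,1]<30)[0]+118;print(u,k.min(),k.max(),end="; ")
cv2.imwrite("pics/w11c.png",cv2.resize(d["img"][110:270,250:370,::-1],(450,600),interpolation=cv2.INTER_CUBIC))
E
```

```text
[311.8 150. ] 214 ((42.000003814697266, 25.000003814697266), (15.55634880065918, 15.55634880065918), 45.0)
[313.5 232.1] 137 ((43.5, 107.5), (9.0, 15.0), 90.0)
134 275 348; 150 276 348; 166 276 348; 182 277 348; 198 278 348; 214 279 348; 230 280 348; 246 280 348; 
280 130 247; 290 130 250; 300 130 250; 320 130 250; 332 129 250; 342 129 250;
```

```bash
python3 - <<'E'
from h import *
import pickle
d=pickle.load(open("w11.pkl","rb"))
P=ray(d,[(274.5,129.5),(348.7,128.8),(348.7,251),(280.8,251)],8)[:,:2];print(P.round(1),P.mean(0),[np.hypot(*(P[i]-P[i-1])).round(1) for i in range(4)])
for a,b in((0,3),(1,2)): v=P[a]-P[b];print(np.arctan2(-v[0],v[1]))
ph=np.mean([np.arctan2(-(P[a]-P[b])[0],(P[a]-P[b])[1]) for a,b in((0,3),(1,2))])
H=ray(d,[(311.8,150)],8)[0,:2];print(H-37*np.array([-np.sin(ph),np.cos(ph)]))
c=P.mean(0);print(ph,rel([*c,28],ph+np.pi/2))
E
```

```text
[[ 383.2 -331.6]
 [ 442.5 -311.3]
 [ 479.2 -415.2]
 [ 419.3 -435.1]] [ 431.06027924 -373.29562907] [np.float64(109.6), np.float64(62.7), np.float64(110.2), np.float64(63.2)]
0.33557628509280363
0.3393056197062534
[ 430.58380281 -372.81275426]
0.33744095239952854 (array([ 0.0038, -0.0307,  0.7049]), array([ 0.0004, -0.0011, -0.0102]))
```

Emit:
{"method": "move_arm", "body": {
  "rows": "0.004 -0.03 0.1 0 0 -0.01 -1;0.004 -0.03 0.2 0 0 -0.01 -1;0.004 -0.03 0.3 0 0 -0.01 -1;0.004 -0.03 0.4 0 0 -0.01 -1;0.004 -0.03 0.5 0 0 -0.01 -1;0.004 -0.03 0.6 0 0 -0.01 -1;0.004 -0.03 0.67 0 0 -0.01 -1;0.004 -0.03 0.702 0 0 -0.01 -1;0.004 -0.03 0.702 0 0 -0.01 -1;0.004 -0.03 0.702 0 0 -0.01 -1"
}}

```text
clock: 27.03
eef_pos: [430.8, -375.0, 29.8]
tool_rot: [3.141, 0.0, 1.906]
force: [-0.2, -0.3, 0.5]
width: 85.5
gripper_force: 0.0
```

Emit:
{"method": "move_arm", "body": {
  "rows": "0 0 0 0 0 0 0;0 0 0 0 0 0 1;0 0 0 0 0 0 1;0 0 0 0 0 0 1;0 0 0 0 0 0 1;0 0 0 0 0 0 1"
}}

```text
clock: 27.53
eef_pos: [430.8, -375.8, 30.4]
tool_rot: [3.14, 0.001, 1.905]
force: [0.0, 0.9, 6.2]
width: 37.5
gripper_force: 61.6
```

```bash
python3 - <<'E'
from h import *
s=read_state();print(s["eef_pos"],s["tool_rot"],s["width"],s["force"])
p=fw(0.3,-184);print(p,rel([*p,155],np.pi/2+.0697))
E
```

```text
[ 430.84604217 -375.83619331   30.43347632] [3.14022459e+00 1.21766143e-03 1.90538131e+00] 37.47012547726143 [0.03608765 0.89616958 6.17313717]
[ 605.5136901  -204.73234356] (array([ 0.347 ,  0.7378, -0.4146]), array([0.001 , 0.0007, 0.1686]))
```

Emit:
{"method": "move_arm", "body": {
  "rows": "0 0 -0.08 0 0 0 1;0 0 -0.18 0 0 0 1;0 0 -0.28 0 0 0.02 1;0 0 -0.39 0 0 0.04 1;0.05 0.1 -0.42 0 0 0.06 1;0.1 0.2 -0.42 0 0 0.08 1;0.15 0.3 -0.42 0 0 0.1 1;0.2 0.4 -0.42 0 0 0.12 1;0.25 0.5 -0.42 0 0 0.14 1;0.3 0.6 -0.42 0 0 0.169 1;0.347 0.7 -0.42 0 0 0.169 1;0.347 0.738 -0.42 0 0 0.169 1"
}}

```text
clock: 28.53
eef_pos: [608.7, -196.2, 153.8]
tool_rot: [3.141, -0.006, 1.648]
force: [1.8, 3.0, -4.8]
width: 36.9
gripper_force: 62.2
```

```bash
python3 - <<'E'
from h import *
import pickle
d=cam("wrist");pickle.dump(d,open("w12.pkl","wb"))
s=d["s"];print(s["eef_pos"],s["tool_rot"],s["width"],s["force"])
g=cv2.cvtColor(d["img"],cv2.COLOR_RGB2GRAY);hs=cv2.cvtColor(d["img"],cv2.COLOR_RGB2HSV)
b=blobs(g[185:260,290:356]<115,100);print([(x[0]+[290,185],x[1],x[2][1]) for x in b])
for u in(250,280,300,345,370,400):
    col=g[140:215,u-2:u+3].mean(1); e=np.abs(np.diff(col));print(u,140+np.argsort(-e)[:3],end=" ")
p=fw(0.3,-184);print(rel([*p,93],np.pi/2+.0697))
E
```

```text
[ 608.74178878 -196.15988195  153.77384705] [ 3.14088308 -0.00618782  1.64808403] 36.90515706250778 [ 1.7811737   3.03171889 -4.75292878]
[(array([319.4, 225.9]), 4309, (74.0, 65.0))]
250 [164 165 168] 280 [145 146 147] 300 [151 150 152] 345 [151 152 156] 370 [150 168 167] 400 [164 167 168] (array([-0.0236, -0.0171,  0.2027]), array([ 0.0014, -0.0025,  0.0053]))
```

Emit:
{"method": "move_arm", "body": {
  "rows": "-0.033 -0.017 0 0 0 0.003 1;-0.033 -0.017 0.04 0 0 0.005 1;-0.033 -0.017 0.1 0 0 0.005 1;-0.033 -0.017 0.16 0 0 0.005 1;-0.033 -0.017 0.2 0 0 0.005 1;-0.033 -0.017 0.2 0 0 0.005 1;-0.033 -0.017 0.2 0 0 0.005 1;-0.033 -0.017 0.2 0 0 0.005 1"
}}

```text
clock: 29.25
eef_pos: [600.7, -215.7, 95.9]
tool_rot: [3.141, 0.001, 1.631]
force: [0.7, 0.2, -5.2]
width: 37.1
gripper_force: 62.0
```

```bash
python3 - <<'E'
from h import *
import pickle
d=cam("wrist");pickle.dump(d,open("w13.pkl","wb"))
s=d["s"];print(s["eef_pos"],s["tool_rot"],s["width"],s["force"])
g=cv2.cvtColor(d["img"],cv2.COLOR_RGB2GRAY);np.set_printoptions(linewidth=220)
print(g[188:252:2,294:354:2])
E
```

```text
[ 600.74317634 -215.65696831   95.88947768] [3.14095816e+00 8.67629298e-04 1.63102290e+00] 37.10725629706208 [ 0.68439751  0.23320861 -5.20359779]
[[ 95  93  96  94  93  92  92  93  91  92  92  91  90  93  92  94  93  91  90  91  93  93  92  91  92  91 138 157 158 157]
 [ 96  96  96  94  91  89  92  90  91  93  92  92  90  92  92  93  92  91  90  93  93  92  91  93  92  94  98  99 143 157]
 [ 93  96  95  94  92  93  90  91  91  89  93  92  91  92  91  93  92  91  91  91  92  93  93  91  92  93  93  91  96 157]
 [ 94  94  96  96  92  92  92  89  92  93  92  92  91  92  93  92  94  89  90  93  94  94  92  91  94  92  94  93  96 157]
 [ 95  94  97  95  94  91  92  91  91  94  91  86  81  77  77  80  79  80  86  91  93  92  92  91  91  92  94  93  90  97]
 [ 94  95  96  93  92  93  94  89  92  89  80  82  89  90  92  93  93  90  82  79  85  91  91  91  93  94  94  93  92  93]
 [ 95  94  95  95  93  93  93  91  85  80  88  92  91  93  88  92  92  92  94  92  85  79  89  94  94  94  95  92  93  92]
 [ 95  95  94  94  93  92  91  81  81  89  93  91  92  92  90  93  92  92  91  92  94  89  8
[... 2283 characters left out ...]
 91  90  89  91  91  91  93  91  91  91  92  92  91  93  90  93  94  93  92  92  93]
 [ 96  93  94  96  94  89  90  91  92  93  91  91  90  90  94  93  94  89  89  91  93  93  93  93  92  93  93  93  92  91]
 [ 96  94  93  93  94  91  91  91  91  92  92  89  90  91  94  94  92  91  91  92  93  93  91  91  93  96  94  91  91  93]
 [ 95  93  95  94  94  93  92  89  90  91  90  89  90  91  91  92  92  91  89  90  92  92  92  90  91  93  94  93  92  92]
 [ 95  93  95  93  93  92  90  90  91  92  90  89  90  91  93  94  93  91  89  91  93  91  90  92  94  93  93  93  91  92]
 [ 95  93  95  93  91  91  91  92  94  92  91  89  89  91  92  95  93  90  90  92  93  93  93  91  91  93  91  92  92  94]]
```

```bash
sed -i 's/-20.3)/-HZ)/; s/^from h import \*/from h import *\nHZ=22.4;HOLE=(324.3,213.6)/; s/hole=(323.1,222.2)/hole=None/; s/    s=d\["s"\];M=/    hole=hole or HOLE;s=d["s"];M=/' pin.py; python3 - <<'E'
from pin import *
import pickle
d=pickle.load(open("w13.pkl","rb"));pin(d,(320,215))
s=read_state();p=fw(0.3,-186.7);print(s["eef_pos"],p,rel([*p,91],np.pi/2+.0697))
E
```

```text
pin [34.12 -1.25 41.86] hole [40.1   0.58 22.37] d [-5.99 -1.83] units [-0.02   -0.0061]
[ 601.12919655 -215.6285768    96.26026776] [ 605.70172776 -207.42578779] (array([0.0264, 0.0168, 0.0175]), array([ 0.0009,  0.0007, -0.0058]))
```

Emit:
{"method": "move_arm", "body": {
  "rows": "0.012 0.008 0 0 0 -0.003 1;0.025 0.016 0.01 0 0 -0.0055 1;0.025 0.016 0.017 0 0 -0.0055 1;0.025 0.016 0.017 0 0 -0.0055 1;0.025 0.016 0.017 0 0 -0.0055 1;0.025 0.016 0.017 0 0 -0.0055 1;0.025 0.016 0.017 0 0 -0.0055 1"
}}

```text
clock: 29.88
eef_pos: [604.9, -207.3, 90.3]
tool_rot: [-3.142, 0.0, 1.64]
force: [-0.3, 0.5, -4.1]
width: 37.7
gripper_force: 62.0
```

```bash
python3 - <<'E'
from pin import *
d=show()
g=cv2.cvtColor(d["img"],cv2.COLOR_RGB2GRAY);np.set_printoptions(linewidth=220)
print(g[192:240:2,300:350:2])
E
```

```text
[ 604.93 -207.29   90.27] [-3.1416e+00  3.0000e-04  1.6402e+00] 37.69892336869317 [-0.3  0.5 -4.1] [-0.08 -0.01 -0.02]
[[ 98 101  97  95  94  96  97  96  97  96  96  97  96  97  94  96  94  98  97  97  96  96 100 102 161]
 [100  99  95  95  95  97  96  96  94  96  97  95  95  96  94  95  97  98  99  97  96  98 101  98 100]
 [101 100  96  97  94  95  96  96  94  87  84  80  80  80  83  91  97  99  96  96  98  96  98  99  97]
 [ 98  98  97  97  95  96  91  84  75  58  41  43  43  44  48  69  79  89  97  97  98  96 100  98  98]
 [100  98  97  97  96  90  82  49  36  40  39  41  40  39  39  37  42  70  86  95  97  95  97  99  98]
 [ 99  98  96  98  86  84  81  36  38  39  39  40  43  44  42  42  40  40  61  85  92  97 100  98  98]
 [ 99  97  98  93  85  95  94  38  35  37  40  41  43  44  45  47  41  36  36  70  85  94  99  98  97]
 [ 99  96  95  84  95  95  94  53  34  36  41  47  46  43  45  46  46  36  36  35  79  89  98  98  97]
 [ 99  99  92  89  96  97  97  71  36  34  35  46  45  44  45  42  39  37  37  42  92  87  97  96  96]
 [ 98  97  88  88  97  95  95  89  46  32  36  42  45 
[... 791 characters left out ...]
  81  74  74  78  91  94  95  95  98  95  85  77  76  74  88  92  95  99  99  97]
 [ 99  98  96  96  91  93  81  76  75  77  77  76  77  77  76  77  75  74  91  93  94  97  99  98  97]
 [ 99  98  97  96  95  94  94  87  79  77  75  76  76  75  77  78  78  92  94  95  96  96  99 100  97]
 [100  98  95  97  97  97  94  93  91  91  82  83  82  87  88  91  93  94  95  95  96  96  99  98  97]
 [ 98  99  96  96  95  94  97  95  93  94  93  95  96  96  95  92  93  98  98  97  96  97  98  98  96]
 [100  98  97  94  95  96  95  97  95  95  95  97  97  97  95  94  96  98  97  96  96  98  99  99  96]
 [100  98  97  97  95  96  96  96  94  96  96  97  99  98  95  97  94  98  99  96  97  98  98  96  97]]
```

```bash
sed -i 's/(g>57)&(g<80)/(g>41)\&(g<49)/; s/np.ones((5,5))/np.ones((3,3))/; s/(324.3,213.6)/(323.7,213.8)/' pin.py; python3 - <<'E'
from pin import *
d=show(); pin(d,(326.4,207.4))
E
```

```text
[ 604.95 -207.28   90.29] [3.1416e+00 3.0000e-04 1.6402e+00] 37.3780345428372 [ 0.4 -0.4 -4.8] [-0.07  0.05  0.01]
[326.5 206.2] 101 (10.0, 10.0)
pin [39.42  1.5  36.28] hole [40.01  0.35 22.39] d [-0.59  1.15] units [-0.002   0.0038]
pin [38.92  1.46 36.28] hole [40.01  0.35 22.39] d [-1.1   1.11] units [-0.0037  0.0037]
```

Emit:
{"method": "move_arm", "body": {
  "rows": "-0.0025 0.0037 0 0 0 0 1;-0.0025 0.0037 0.01 0 0 0 1;-0.0025 0.0037 0.02 0 0 0 1;-0.0025 0.0037 0.027 0 0 0 1;-0.0025 0.0037 0.027 0 0 0 1;-0.0025 0.0037 0.027 0 0 0 1"
}}

```text
clock: 30.48
eef_pos: [605.9, -207.6, 81.7]
tool_rot: [-3.141, -0.0, 1.64]
force: [-0.3, -0.1, -3.4]
width: 37.0
gripper_force: 62.0
```

```bash
python3 - <<'E'
from pin import *
d=show()
g=cv2.cvtColor(d["img"],cv2.COLOR_RGB2GRAY);np.set_printoptions(linewidth=220)
print(g[192:240:2,300:350:2])
E
```

```text
[ 605.93 -207.57   81.72] [-3.1409e+00 -3.0000e-04  1.6405e+00] 37.004730375929206 [-0.3 -0.1 -3.4] [-0.03 -0.02  0.01]
[324.3 210.7] 122 (11.0, 12.0)
pin [39.8   0.58 27.73] hole [40.01  0.35 22.41] d [-0.21  0.23] units [-0.0007  0.0008]
[[100 100  98 100  98  98  98  97  98  97  99  97 100 100  97  98  99 100 100  99  99  99 100 102  99]
 [102 100 100  98  97  98  97  99  97  97  97  98  99  99  98  96  98  99 100  99 100  98 101 100  98]
 [101 102  98 100  97  98  98  98  96  89  82  82  81  85  86  92  98 101 102  99  98  99 100 101 100]
 [100  99  99  99  98  98  94  88  77  57  45  43  43  44  49  69  79  92  99  99  99  98 101 100  99]
 [101  99 100 100  96  93  81  49  35  41  37  43  38  42  43  40  43  71  88  97 100 100  99 100 100]
 [102 101  99  97  89  81  49  37  40  42  44  39  42  41  41  43  35  38  62  86  95  99  99 101 100]
 [102  99 100  92  88  64  34  40  41  39  44  43  41  43  44  40  40  38  37  73  87  99 101 100  99]
 [101 100  97  85  94  59  37  37  39  38  43  44  48  47  41  40  40  38  39  41  88  92 102 101  99]
 [101 101  92  90  96  70  35  36  3
[... 912 characters left out ...]
  82  76  77  81  92  96  97  99  98  98  86  79  78  76  91  92  97 102  99  97]
 [101  99  99  98  94  94  83  78  75  78  79  78  78  76  77  78  78  79  95  95  97  99 101 100 100]
 [102  99  99  97  96  96  95  89  80  78  78  78  78  76  81  83  81  94  97  95  99  99 102 101  99]
 [101 100  97  98  99  99  96  93  95  93  86  86  83  86  89  95  95  95  97  99  97  99 101 100 100]
 [101 101  99  96  97  97  98  97  95  95  96  98  98  97  96  96  98  97  99  97  98  99 101 100  98]
 [100  99  98  98  98  98  99  97  98  97  98 101 100 100  95  96  97 100 101  98  98 100 102 100  97]
 [102 100  99  98  98  98  99  96  97  97  98  97 101 100  97  97  99  98 101  99  98  99 101 101  97]]
```

Emit:
{"method": "move_arm", "body": {
  "rows": "-0.0005 0.0007 0.008 0 0 0 1;-0.0005 0.0007 0.016 0 0 0 1;-0.0005 0.0007 0.024 0 0 0 1;-0.0005 0.0007 0.032 0 0 0 1;-0.0005 0.0007 0.04 0 0 0 1;-0.0005 0.0007 0.047 0 0 0 1;-0.0005 0.0007 0.051 0 0 0 1;-0.0005 0.0007 0.054 0 0 0 1;-0.0005 0.0007 0.054 0 0 0 1"
}}

```text
clock: 31.28
eef_pos: [606.2, -207.6, 66.5]
tool_rot: [-3.142, -0.001, 1.64]
force: [-2.1, 1.2, 2.3]
width: 37.6
gripper_force: 62.8
```

Emit:
{"method": "move_arm", "body": {
  "rows": "0 0 0.002 0 0 0 1;0 0 0 0 0 0 0;0 0 -0.003 0 0 0 -1;0 0 -0.003 0 0 0 -1;0 0 -0.003 0 0 0 -1;0 0 -0.003 0 0 0 -1;0 0 -0.05 0 0 0 -1;0 0 -0.12 0 0 0 -1;0 0 -0.22 0 0 0 -1;0 0 -0.3 0 0 0 -1;0 0 -0.3 0 0 0 -1;0 0 -0.3 0 0 0 -1"
}}

```text
clock: 32.28
eef_pos: [607.4, -208.4, 158.3]
tool_rot: [3.138, 0.002, 1.641]
force: [0.0, 0.6, -1.1]
width: 85.6
gripper_force: 0.0
```

```bash
python3 - <<'E'
from h import *
import pickle
d=cam("wrist");pickle.dump(d,open("w14.pkl","wb"))
s=d["s"];print(s["eef_pos"],s["tool_rot"],s["width"],s["force"])
n=np.array([-np.sin(.07),np.cos(.07)])
k=np.array([606.2,-207.6])+79.1*n; q=proj(d,[*k,93.5])[0];print(k,fw(0,-108),q)
g=cv2.cvtColor(d["img"],cv2.COLOR_RGB2GRAY);u,w=q.astype(int)
for b in blobs(g[w-55:w+56,u-60:u+61]<40,150):print(b[0]+[u-60,w-55],b)
print(rel([*k,150],3.14))
E
```

```text
[ 607.44660705 -208.41265595  158.32270535] [3.13795593e+00 1.55211101e-03 1.64058347e+00] 85.58197972058677 [ 0.03182331  0.59219003 -1.10950651]
[ 600.66752078 -128.69371588] [ 599.92150652 -128.93776933] [319.63487092 101.5504096 ]
[320.8 101.5] (array([61.8, 55.5]), 3641, ((62.0, 55.0), (58.0, 84.0), 90.0))
(array([ 0.2638, -0.0014,  0.0226]), array([ 6.000e-04,  5.000e-04, -9.545e-01]))
```

Emit:
{"method": "move_arm", "body": {
  "rows": "0.03 0 0 0 0 -0.08 0;0.06 0 0 0 0 -0.16 0;0.1 0 0 0 0 -0.24 0;0.14 0 0 0 0 -0.32 0;0.18 0 0 0 0 -0.4 0;0.22 0 0 0 0 -0.48 0;0.25 0 0 0 0 -0.56 0;0.264 -0.0014 0 0 0 -0.64 0;0.264 -0.0014 0 0 0 -0.72 0;0.264 -0.0014 0 0 0 -0.8 0;0.264 -0.0014 0 0 0 -0.88 0;0.264 -0.0014 0 0 0 -0.955 0"
}}

```text
clock: 33.33
eef_pos: [599.5, -128.4, 154.7]
tool_rot: [3.141, -0.003, -3.136]
force: [1.0, -0.3, 1.2]
width: 42.4
gripper_force: 0.0
```

Emit:
{"method": "move_arm", "body": {
  "rows": "0 0 0.02 0 0 0 0;0 0 0.04 0 0 0 0;0 0 0.04 0 0 0 0"
}}

```text
clock: 33.58
eef_pos: [599.0, -128.4, 141.7]
tool_rot: [3.141, -0.004, 3.137]
force: [-0.2, -0.1, -0.7]
width: 42.6
gripper_force: 0.0
```

```bash
python3 - <<'E'
from h import *
s=read_state();print(s["eef_pos"],s["tool_rot"],s["width"],s["force"])
print(rel([600.6,-128.7,83.5],3.14))
E
```

```text
[ 598.96583223 -128.40319262  141.67317646] [ 3.14070588 -0.00393859  3.13740208] 42.588857100989244 [-0.16603141 -0.06947148 -0.71384088]
(array([-0.0062, -0.0011,  0.1939]), array([ 0.0006, -0.0025, -0.0017]))
```

Emit:
{"method": "move_arm", "body": {
  "rows": "-0.004 -0.001 0.06 0 0 0 0;-0.004 -0.001 0.12 0 0 0 0;-0.004 -0.001 0.17 0 0 0 0;-0.004 -0.001 0.194 0 0 0 0;-0.004 -0.001 0.194 0 0 0 0;-0.004 -0.001 0.194 0 0 0 0.5;-0.004 -0.001 0.194 0 0 0 1;-0.004 -0.001 0.194 0 0 0 1;-0.004 -0.001 0.194 0 0 0 1;-0.004 -0.001 0.194 0 0 0 1"
}}

```text
clock: 34.42
eef_pos: [602.3, -129.1, 86.7]
tool_rot: [-3.141, 0.002, 3.141]
force: [-0.1, 1.1, 3.9]
width: 14.8
gripper_force: 59.6
```

Emit:
{"method": "move_arm", "body": {
  "rows": "0 0 0 0 0 0.05 1;0 0 0 0 0 0.11 1;0 0 0 0 0 0.18 1;0 0 0 0 0 0.25 1;0 0 0 0 0 0.32 1;0 0 0 0 0 0.39 1;0 0 0 0 0 0.46 1;0 0 0 0 0 0.53 1;0 0 0 0 0 0.6 1;0 0 0 0 0 0.67 1;0 0 0 0 0 0.74 1;0 0 0 0 0 0.8 1"
}}

```text
clock: 35.42
eef_pos: [601.3, -130.5, 86.7]
tool_rot: [-3.141, 0.002, 1.878]
force: [-2.2, -1.2, 5.4]
width: 14.7
gripper_force: 60.0
```

Emit:
{"method": "move_arm", "body": {
  "rows": "0 0 0 0 0 0.05 1;0 0 0 0 0 0.1 1;0 0 0 0 0 0.13 1;0 0 0 0 0 0.13 1;0 0 0 0 0 0.13 1"
}}

```text
clock: 35.83
eef_pos: [601.0, -130.6, 86.7]
tool_rot: [-3.141, 0.001, 1.678]
force: [-3.6, -2.8, 4.9]
width: 14.4
gripper_force: 60.2
```

Emit:
{"method": "move_arm", "body": {
  "rows": "0 0 0 0 0 -0.02 0;0 0 0 0 0 -0.02 -0.3;0 0 0 0 0 -0.02 -0.3;0 0 0 0 0 -0.02 -0.3;0 0 -0.06 0 0 0 -0.3;0 0 -0.16 0 0 0 -0.3;0 0 -0.28 0 0 0 -0.3;0.05 -0.07 -0.38 0 0 0 -1;0.1 -0.15 -0.48 0 0 -0.08 -1;0.15 -0.22 -0.58 0 0 -0.16 -1;0.2 -0.3 -0.68 0 0 -0.24 -1;0.25 -0.36 -0.78 0 0 -0.32 -1"
}}

```text
clock: 36.83
eef_pos: [483.9, -66.0, 320.7]
tool_rot: [-3.141, -0.001, 2.185]
force: [-0.2, 0.9, -0.1]
width: 85.2
gripper_force: 0.0
```

Emit:
{"method": "move_arm", "body": {
  "rows": "0.02 -0.02 0 0 0 -0.08 -1;0.04 -0.04 0 0 0 -0.16 -1;0.06 -0.06 0 0 0 -0.24 -1;0.08 -0.08 0 0 0 -0.32 -1;0.1 -0.1 0 0 0 -0.4 -1;0.12 -0.12 0 0 0 -0.48 -1;0.12 -0.12 0 0 0 -0.56 -1;0.12 -0.12 0 0 0 -0.61 -1;0.12 -0.12 0 0 0 -0.61 -1;0.12 -0.12 0 0 0 -0.61 -1"
}}

```text
clock: 37.67
eef_pos: [436.0, -57.4, 319.8]
tool_rot: [3.141, 0.0, 3.135]
force: [-1.5, 0.2, 0.1]
width: 85.5
gripper_force: 0.0
```

```bash
python3 - <<'E'
from h import *
d=cam("wrist");s=d["s"];print(s["eef_pos"],s["tool_rot"],s["width"])
e=cam("scene")
cv2.imwrite("pics/fin.png",np.vstack([d["img"][40:390,:,::-1],cv2.resize(e["img"][140:420,100:480,::-1],(640,250))[:, :]]))
E
```

```text
[436.02853844 -57.43349249 319.80396931] [3.14135455e+00 2.81487562e-04 3.13524877e+00] 85.49074825452966
```

View pics/fin.png

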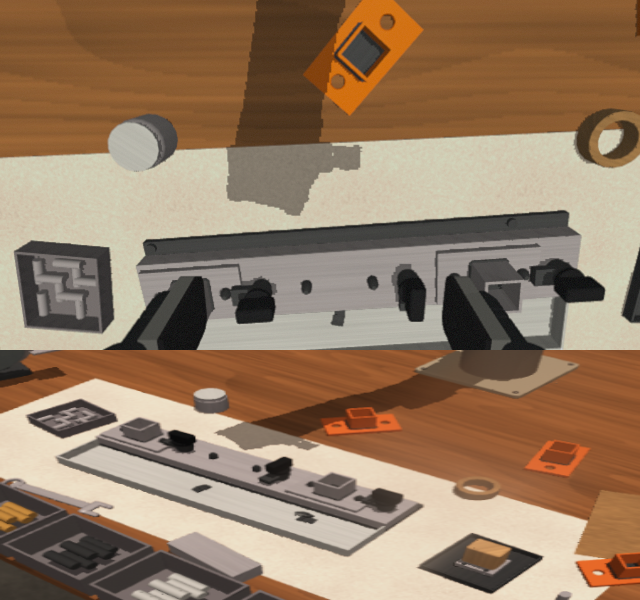

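The last view shows both feet flush on seats 0 and 2, with knobs 0 (255,300) and 2 (575,280) turned along y and knob1 (410,290) still open. The chips are in the trough, the scraper stands in the tray and the bystanders are in place.

```bash
python3 -c "
from cell import *
print(finish_job())"
```

```text
the job is handed in; nothing more can be done
None
```

The job is handed in: all three chips are in the trough, the scraper stands upright in the tray, both grey feet sit flush on seats 0 and 2 with their clamps locked, and the clamp of the empty middle pair is open.

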